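Build and lock a filter stack on the split post

TASK

Build the filter stack flat on the upright split post: first the support, foot down, then every filter disc that is there, from the widest at the bottom to the narrowest at the top, then the spacer sleeve and last the hexagonal clamp ring. Then take the wedge from its stand and press it tip first into the slot of the post until it jams firmly and spreads the post, so that the stack is locked. Leave the other tools lying where they are.

Things in the scene. Friction and masses are not known exactly. Their poses are not given: they have to be found in the camera images.
- fixture: Stacking fixture, fixed to the worktop: flat dark steel base plate 120 (its x) x 100 (its y) x 12 mm with an upright split aluminium post, 26 mm diameter, in the middle. Origin: centre of the plate's underside, z up. The post rises from the plate's top to 102 mm above the origin; its top 6 mm taper to 19 mm diameter.
- post_top (a point): Centre of the post's top, axes as the fixture's. The slot that splits the post lies in the y-z plane, open on top and at both sides: 11 mm wide (along x) at the top, narrowing evenly to 1 mm at 50 mm below. The halves are sprung together and part along x when the wedge goes down between them.
- post_half_a (a joint): Outward travel (m) of the post half on the fixture's +x side: 0 = at rest, up to 0.0025. Spring 2 N preload plus 2 N per mm.
- post_half_b (a joint): The same for the half on the fixture's -x side.
- support: Filter support, dark steel: a round foot 90 mm diameter and 8 mm thick with a neck of 54 mm diameter above it, 30 mm high in all. Bore 31 mm, through. Origin: centre of its underside, z up when it lies flat as it starts (and as it must go on).
- filter_68: Filter disc, white plastic ring with fine radial ribs, 68 mm outside diameter, 8 mm thick. Bore 31 mm, through. Origin: centre of its underside, z up when it lies flat as it starts (and as it must go on). Of the four disc sizes 68, 60, 52 and 44 mm, two to four are there; None if absent.
- filter_60: Filter disc, white plastic ring with fine radial ribs, 60 mm outside diameter, 8 mm thick. Bore 31 mm, through. Origin: centre of its underside, z up when it lies flat as it starts (and as it must go on). Of the four disc sizes 68, 60, 52 and 44 mm, two to four are there; None if absent.
- filter_52: Filter disc, white plastic ring with fine radial ribs, 52 mm outside diameter, 8 mm thick. Bore 31 mm, through. Origin: centre of its underside, z up when it lies flat as it starts (and as it must go on). Of the four disc sizes 68, 60, 52 and 44 mm, two to four are there; None if absent.
- filter_44: Filter disc, white plastic ring with fine radial ribs, 44 mm outside diameter, 8 mm thick. Bore 31 mm, through. Origin: centre of its underside, z up when it lies flat as it starts (and as it must go on). Of the four disc sizes 68, 60, 52 and 44 mm, two to four are there; None if absent.
- sleeve: Spacer sleeve, a plain aluminium tube of 40 mm outside diameter, 14 mm high. Bore 31 mm, through. Origin: centre of its underside, z up when it lies flat as it starts (and as it must go on).
- clamp: Clamp ring, a steel hexagon like a large nut: 50 mm across flats (58 across corners), 12 mm high, six-sided bore 29 mm across flats; flats face its own x axis and every 60 degrees from it. Origin: centre of its underside, z up. Once on, the parting post halves jam in its bore after 1.5 to 2 mm of travel each.
- wedge: Steel wedge with black head, 76 mm high, starting upright, tip down, in its stand. Origin: middle of the tip edge, z up to the head. Blade 50 mm long, 18 wide (its y), 5 thick (its x) at the tip, evenly to 15 at the head; same taper as the slot. Head 26 (x) x 30 (y) x 26 mm, 50 to 76 mm above the origin. Works either way round (half turn about z); 0.1 kg.
- wedge_head (a point): Centre of the head's top, 76 mm above the wedge's tip. Pushed into the post, the blade touches both halves at 30 mm depth of the tip, then needs about 4 N, rising to about 10; each further 10 mm parts each half 1 mm; it jams at about 45 to 49 mm, the head a little clear of the post, and stays there by friction.
- wedge_stand: Fixed wooden block 60 (x) x 64 (y) x 56 mm with a rectangular pocket in its top in which the wedge stands; the wedge's head rests on the block's top, with the axes of both alike. Origin: centre of its underside.
- side_cutters: Bystander, not to be disturbed: blue-handled side cutters, 162x58x14 mm, lying. Origin: middle of its underside.
- screwdriver_small: Bystander, not to be disturbed: yellow screwdriver, 150 mm, lying. Origin: middle of its underside.
- marker_pen: Bystander, not to be disturbed: red and white marker pen, 135 mm, lying. Origin: middle of its underside.
- brush: Bystander, not to be disturbed: black bench brush, 154x32x9 mm, lying. Origin: middle of its underside.
Not all that is in view belongs to the job. What is shaped like the filter_60 but orange or red is not meant.

How it is judged:
On the way, in this order (a step that is already met when the one before it is completed fails the run):
1. the support stands on the base plate, round the post (horizontal distance between support and fixture below 0.007 m and angle between support's own z axis and vertical below 0.12 rad and z of support in the frame of fixture below 0.098 m and linear speed of support below 0.03 m/s and contact force between support and the fingers below 0.2 N and z of support in the frame of fixture below 0.016 m), for 0.2 s.
2. all filter discs present lie on the support, widest lowest (horizontal distance between each of filter_68, filter_60, filter_52, filter_44 and fixture below 0.007 m and angle between each of filter_68, filter_60, filter_52, filter_44's own z axis and vertical below 0.12 rad and z of each of filter_68, filter_60, filter_52, filter_44 in the frame of fixture below 0.098 m and linear speed of each of filter_68, filter_60, filter_52, filter_44 below 0.03 m/s and contact force between each of filter_68, filter_60, filter_52, filter_44 and the fingers below 0.2 N and z of filter_68 in the frame of support between 0.005 and 0.034 m and z of filter_60 in the frame of support between 0.005 and 0.042 m and z of filter_52 in the frame of support between 0.005 and 0.05 m and z of filter_44 in the frame of support between 0.005 and 0.058 m and z of each of filter_60, filter_52, filter_44 in the frame of filter_68 above 0.005 m and z of each of filter_52, filter_44 in the frame of filter_60 above 0.005 m and z of filter_44 in the frame of filter_52 above 0.005 m), for 0.2 s.
3. the sleeve lies on the discs (horizontal distance between sleeve and fixture below 0.007 m and angle between sleeve's own z axis and vertical below 0.12 rad and z of sleeve in the frame of fixture below 0.098 m and linear speed of sleeve below 0.03 m/s and contact force between sleeve and the fingers below 0.2 N and z of sleeve in the frame of filter_68 above 0.005 m and z of sleeve in the frame of filter_60 above 0.005 m and z of sleeve in the frame of filter_52 above 0.005 m and z of sleeve in the frame of filter_44 above 0.005 m and z of sleeve in the frame of support below 0.066 m), for 0.2 s.
4. the clamp ring lies on the sleeve (horizontal distance between clamp and fixture below 0.007 m and angle between clamp's own z axis and vertical below 0.12 rad and z of clamp in the frame of fixture below 0.098 m and linear speed of clamp below 0.03 m/s and contact force between clamp and the fingers below 0.2 N and z of clamp in the frame of sleeve between 0.005 and 0.0185 m), for 0.2 s.
5. the wedge is jammed in the slot and has spread the post (horizontal distance between wedge and fixture below 0.006 m and z of wedge in the frame of fixture below 0.061 m and angle between wedge's own z axis and vertical below 0.12 rad and value of joint each of post_half_a, post_half_b above 0.0008 m and contact force between wedge and the fingers below 0.2 N), for 0.2 s.
At the end, for the whole second after the job is handed in: Support, discs (widest lowest), sleeve, clamp ring on the post in that order from below, within 7 mm of its axis, level within 0.12 rad, each on the one below; wedge upright in the slot, tip 41 mm or more below the post top, both halves spread 0.8 mm or more; all released, at rest (all of step 1 and all of step 2 and all of step 3 and all of step 4 and all of step 5 and linear speed of each of wedge, clamp below 0.02 m/s); the robot touches nothing.
It fails at once if a bystanding tool is moved more than 6 cm (distance of any of side_cutters, screwdriver_small, marker_pen, brush from where it was at the start of the episode above 0.06 m).
Of filter_68, filter_60, filter_52, filter_44 only 2 to 4 are there at a start; the rules pass over those that are not, and their reading is None.
At some moment in a run one of support, filter_68, filter_60, filter_52, filter_44, sleeve, clamp may be knocked a few centimetres aside while the robot is not near it.
It also fails if it takes over 210 s, if anything falls off the work surface, if the arm or the gripper's body presses on something with over 40 N, if the wrist force passes 120 N, or if a joint passes its speed limit or range.

ROBOT

A 7-joint arm with a two-finger parallel gripper is mounted at the origin on a cart in front of the work surface, level with it; the furniture and walls round the work are solid. World frame = base frame: x ahead of the robot, y to its left, z up, the work surface at z = 0. Lengths are in m, angles in rad, forces in N, time in s.
With the tool pointing down it reaches from about 0.425 to 0.925 m from the base axis. Payload 6.8 kg.
Tool frame: the origin (TCP) lies between the finger pads; the fingertips stand 25 mm ahead of it and the grasp point (between the pads) lies 6 mm ahead of it; z points along the fingers, y is the line along which they close (so a half turn about z gives the same grasp; the last joint's range is limited). The gripper opens to 88 mm and grips with 3 to 60 N. Pads are 20 mm wide; open, the fingers measure 115 mm over their backs; the gripper's body (75 mm by 178 mm) begins 61 mm behind the grasp point.
Start: joints at [1.131, 0.477, 0.022, 1.555, -0.011, 1.109, -0.083], TCP at [0.22, -0.638, 0.248] pointing down, gripper open.
Joint ranges: [-2.96, 2.96], [-0.34, 2.1], [-1.41, 1.46], [0.24, 2.44], [-1.37, 4.51], [0.17, 1.92], [-2.96, 2.96]. Speed limits (rad/s): [2.39, 2.39, 3.14, 3.14, 3.14, 3.14, 3.14].

INTERFACE

Orientations are given as a unit quaternion [w, x, y, z].
In Python, from cell import monitor, imaging, arm gives the robot as it stands.
- The arm moves only by the shell command python3 -m handwheel 'ROWS' [FORCE]. ROWS is JSON, a list of rows, each an object with "offset": the shift along the tool's x, y, z in mm, a list of three; "turn": the turn, a rotation vector about the tool's x, y, z in rad, a list of three; "claw": the opening, from 0 (shut) to 1 (fully open). In form: [{"offset": [x, y, z], "turn": [rx, ry, rz], "claw": claw}, ...]. A call has exactly 5 rows; each row is the pose to reach, as a shift and turn from the pose commanded when the call began, along the tool's axes at that moment; what a row does not reach only later rows make up. A row lasts 1/10 s, in which the tool goes at most 50 mm and 8.59 degrees, less where a joint would pass 70% of its speed; a pose out of reach is approached as far as the arm can. A call with a gripper value outside its range is refused whole. The fingers move at their own pace and stop on an object; FORCE is the grip in N (left out, the last holds). Time passes only in rows, so rows that repeat a pose let the fingers close, or fill a call up. It gives the time, the measured TCP pose, the force, the opening and the grip force at its end, in the units of the state.
- monitor.read_state(): the state, without advancing time (a new reading comes with each control period).
- imaging.grab_frame(name): name is "side" or "top" or "wrist"; returns (picture, depth): 384x512x3 uint8, blue, green, red; 384x512 float32, m along the optical axis (not along the pixel's ray), 0 where there is no reading.
- imaging.get_calibration(name): a dict with "vertical_fov" (degrees; the focal length in pixels is half the picture's height over the tangent of half this angle, whatever the lens; pixels are square), "cx", "cy" (the principal point, pixels), "T" (4x4, takes a point from camera to world coordinates). Camera axes: x right, y down, z forward; pixel columns grow to the right and rows downward; lengths in m; the calibration is good to about 2 mm. A picture is of the moment at which its call begins: read the wrist's pose just before it. get_calibration takes no time and is no camera call; for the wrist camera it gives the pose at the moment of the call.
- arm.close_job(): hands the job in; it is judged then, once.
The state is a dict: "t": time; "joint_positions": joint angles; "dq": joint speeds; "joint_efforts": joint torques, N m; "ee_pos": TCP position; "eef_rot": TCP orientation; "contact_force": force on the tool from outside, world axes, zero at the start; "ft_torque": the same for the moment, N m; "opening": finger opening in m; "finger_force": force on a finger pad.
Only numpy, scipy, OpenCV 4.12 (cv2) and the standard library are available. Lean on these libraries where they do the work, as an engineer would, in place of code of your own. Each camera call takes 0.05 s, during which the arm holds its last target. There are 200 camera calls.

## Working session

There is one attempt and no reset: what is moved stays moved. The work goes in short steps, Python scripts to look and compute and a shell command to move; the robot and the scene stay as the last step left them, time stands still between calls to the robot, and variables do not carry over. Pictures are saved under pics/ and viewed, at most 14 in all, crops included, and the job is handed in when it is done.

```bash
ls; mkdir -p pics
cat > h.py <<'E'
import numpy as np, cv2
from cell import monitor, imaging, arm
from scipy.spatial.transform import Rotation as R
def grab(n):
    c=imaging.get_calibration(n); p,d=imaging.grab_frame(n)
    return p,d,c
def K(c,h=384):
    f=h/2/np.tan(np.radians(c["vertical_fov"])/2); return f,c["cx"],c["cy"]
def ray(c,u,v,z):
    f,cx,cy=K(c); T=np.array(c["T"]); d=T[:3,:3]@np.array([(u-cx)/f,(v-cy)/f,1]); o=T[:3,3]
    return o+d*(z-o[2])/d[2]
def cloud(d,c):
    f,cx,cy=K(c); T=np.array(c["T"]); v,u=np.indices(d.shape)
    P=np.stack([(u-cx)/f*d,(v-cy)/f*d,d],-1); return P@T[:3,:3].T+T[:3,3]
def st():
    s=monitor.read_state(); q=s["eef_rot"]; r=R.from_quat([q[1],q[2],q[3],q[0]]); return s,np.array(s["ee_pos"]),r
def go(target,yaw=None):
    "offset in tool mm to world TCP target; yaw= world angle of tool y axis (mod pi)"
    s,p,r=st(); o=r.inv().apply(np.array(target)-p)*1000
    M=r.as_matrix(); ty=np.arctan2(M[1,1],M[0,1])
    out="offset",np.round(o,1)
    if yaw is not None:
        dy=(yaw-ty+np.pi/2)%np.pi-np.pi/2; out+=("turn z",round(-dy,3))
    print(*out,"tooly",round(ty,3),"tilt",np.round(M[:,2],3),"t",s["t"],"tcp",np.round(p,4))
E
python3 - <<'E'
from h import *
s,p,r=st(); print({k:np.round(v,3) for k,v in s.items()}); print(r.as_matrix().round(3))
for n in ["top","side","wrist"]:
    p,d,c=grab(n); cv2.imwrite(f"pics/{n}0.png",p); np.savez(f"{n}0",p=p,d=d,T=c["T"],f=c["vertical_fov"],cx=c["cx"],cy=c["cy"]); print(n,c,d.min(),d.max())
E
```

```text
pics
{'t': np.float64(0.0), 'joint_positions': array([ 1.131,  0.478,  0.022,  1.556, -0.011,  1.109, -0.083]), 'dq': array([ 0.001, -0.   ,  0.002,  0.001, -0.   ,  0.   , -0.   ]), 'joint_efforts': array([ 0.0000e+00, -5.8285e+01,  1.5350e+00, -2.7261e+01, -5.4000e-02,
        1.7000e-02,  0.0000e+00]), 'ee_pos': array([ 0.22 , -0.638,  0.247]), 'eef_rot': array([-0.001,  0.986,  0.165, -0.   ]), 'contact_force': array([-0.103,  1.573, -0.192]), 'ft_torque': array([0.049, 0.018, 0.023]), 'finger_force': np.float64(0.0), 'opening': np.float64(0.088)}
[[ 0.945  0.326 -0.001]
 [ 0.326 -0.945  0.002]
 [-0.    -0.002 -1.   ]]
top {'vertical_fov': 43.98010077228023, 'cx': 257.9080830128503, 'cy': 190.22292643726402, 'T': array([[-0.02097137, -0.99513376,  0.09627566,  0.40126917],
       [-0.99971709,  0.02195348,  0.00915301,  0.01391151],
       [-0.01122205, -0.09605648, -0.99531262,  1.55356057],
       [ 0.        ,  0.        ,  0.        ,  1.        ]])} 0.0 2.3663769
side {'vertical_fov': 53.3399988927552, 'cx': 248.88956644446415, 'cy': 195.8134805149369, 'T': array([[ 8.50500066e-01, -2.85856562e-01,  4.41515191e-01,
        -9.97987803e-02],
       [-5.25974607e-01, -4.61283441e-01,  7.14540622e-01,
        -9.81130626e-01],
       [-5.92479556e-04, -8.39942625e-01, -5.42674890e-01,
         8.39303045e-01],
       [ 0.00000000e+00,  0.00000000e+00,  0.00000000e+00,
         1.00000000e+00]])} 0.0 3.0214937
wrist {'vertical_fov': 64.36226308506224, 'cx': 256.2217306696802, 'cy': 195.63551614334463, 'T': array([[ 0.32632537, -0.90506324, -0.27271284,  0.29532302],
       [-0.94525697, -0.31275715, -0.09312482, -0.61169667],
       [-0.00100904,  0.28817271, -0.95757792,  0.38295875],
       [ 0.        ,  0.        ,  0.        ,  1.        ]])} 0.0 1.460954
```

View pics/top0.png

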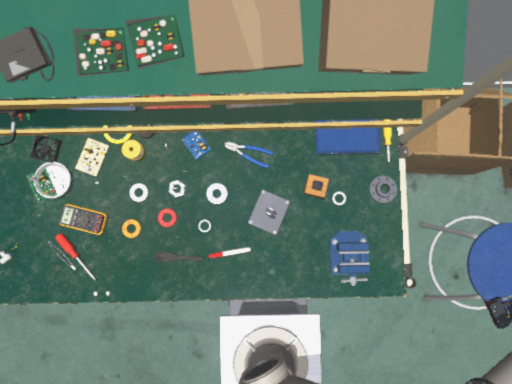

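View pics/side0.png

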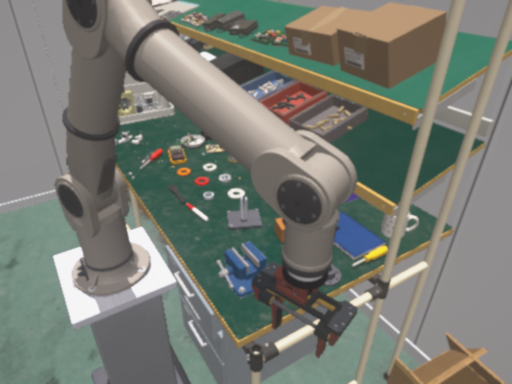

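The top view shows the fixture at (269,212), stand and wedge at (317,186), support at (383,189) and hex clamp at (177,188). White or light rings are at (139,193), (217,194), (204,226) and (339,198). I'll measure their positions and diameters.

Run:
```python
from h import *
z=np.load("top0.npz"); p,d=z["p"],z["d"]; c=dict(T=z["T"],vertical_fov=float(z["f"]),cx=float(z["cx"]),cy=float(z["cy"]))
W=cloud(d,c); 
for n,u,v in [("a",139,193),("b",217,194),("c",204,226),("e",339,198),("clamp",177,188),("support",383,189),("fix",269,212),("stand",317,186)]:
    r=17 if n!="fix" else 24
    sub=p[v-r:v+r,u-r:u+r].astype(int); hsv=cv2.cvtColor(sub.astype(np.uint8),cv2.COLOR_BGR2HSV)
    dd=W[v-r:v+r,u-r:u+r,2]
    m=((hsv[...,1]<70)&(hsv[...,2]>100)) if n in "abce" or n=="clamp" else dd>0.006
    m=m.astype(np.uint8)
    cs,_=cv2.findContours(m,cv2.RETR_EXTERNAL,cv2.CHAIN_APPROX_NONE); k=max(cs,key=cv2.contourArea)
    (x,y),rad=cv2.minEnclosingCircle(k); A=cv2.contourArea(cv2.convexHull(k)); x+=u-r;y+=v-r
    zt={"support":.03,"fix":.012,"stand":.06,"clamp":.012}.get(n,.008)
    P=ray(c,x,y,zt); s=(1.55-zt)/K(c)[0]
    print(n,np.round([x,y],1),P.round(3),"D",round(2*rad*s*1000,1),"Deq",round(2*np.sqrt(A/np.pi)*s*1000+3,1),"zmed",np.round(np.percentile(dd[m>0],[20,50,90]),4),"rect",np.round(cv2.minAreaRect(k)[2],1),"reach",np.hypot(*P[:2]).round(3))
cv2.imwrite("pics/topcrop.png",cv2.resize(p[120:290,110:420],None,fx=2.5,fy=2.5,interpolation=cv2.INTER_CUBIC))
```

```text
a [140.  189.6] [0.561 0.414 0.008] D 131.5 Deq 113.2 zmed [-0.0032  0.0005  0.0088] rect 90.0 reach 0.698
b [212.6 189.6] [0.556 0.176 0.008] D 106.5 Deq 88.5 zmed [-0.0019  0.0034  0.0105] rect 67.4 reach 0.583
c [204.1 225.3] [0.44  0.205 0.008] D 47.8 Deq 48.4 zmed [-0.0033  0.0004  0.0142] rect 45.0 reach 0.486
e [339.5 197. ] [ 0.523 -0.237  0.008] D 57.7 Deq 53.1 zmed [-0.0035  0.0007  0.0089] rect 90.0 reach 0.574
clamp [179.5 188. ] [0.563 0.284 0.012] D 83.9 Deq 71.1 zmed [-0.0023  0.0016  0.0125] rect 90.0 reach 0.631
support [383.1 190.1] [ 0.54  -0.374  0.03 ] D 94.0 Deq 89.0 zmed [0.0076 0.0123 0.0311] rect 90.0 reach 0.657
fix [268.5 212. ] [ 0.479 -0.005  0.012] D 150.5 Deq 125.9 zmed [0.0086 0.0114 0.0172] rect 22.8 reach 0.479
stand [315. 186.] [ 0.555 -0.153  0.06 ] D 87.1 Deq 76.0 zmed [0.05   0.0553 0.0797] rect 14.0 reach 0.576
```

View pics/topcrop.png

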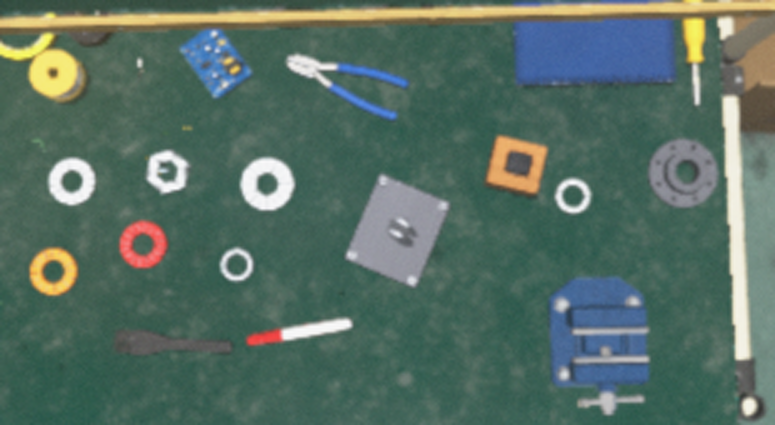

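a is about 60, b about 68, c the sleeve (height 14 mm) and e about 44. First a close look at the fixture, which is fixed, so one look is enough.

```bash
for i in 1 2 3 4; do python3 -m handwheel '[{"offset":[24,-26,-3],"turn":[0,0,0],"claw":1},{"offset":[47,-51,-5],"turn":[0,0,0],"claw":1},{"offset":[71,-77,-8],"turn":[0,0,0],"claw":1},{"offset":[95,-102,-10],"turn":[0,0,0],"claw":1},{"offset":[118,-128,-13],"turn":[0,0,0],"claw":1}]' 40; done
python3 - <<'E'
from h import *
go([.5,0,.3]); s,_,_=st(); print(np.round(s["joint_positions"],2))
p,d,c=grab("wrist"); cv2.imwrite("pics/fix.png",p); W=cloud(d,c)
np.savez("fix",p=p,d=d,T=c["T"],f=c["vertical_fov"],cx=c["cx"],cy=c["cy"])
E
```

```text
t: 0.65
ee_pos: [0.2902, -0.4772, 0.2604]
eef_rot: [-0.0, 0.986, 0.165, -0.0]
contact_force: [-0.1, 0.1, 0.4]
opening: 0.0877
finger_force: 0.0
t: 1.15
ee_pos: [0.3599, -0.3178, 0.2736]
eef_rot: [-0.0, 0.986, 0.165, -0.0]
contact_force: [0.5, -0.5, -0.5]
opening: 0.0877
finger_force: 0.0
t: 1.65
ee_pos: [0.4297, -0.1585, 0.2866]
eef_rot: [0.0, 0.986, 0.165, -0.0]
contact_force: [-0.0, 0.4, -0.6]
opening: 0.088
finger_force: 0.0
t: 2.15
ee_pos: [0.4996, 0.0008, 0.2996]
eef_rot: [0.0, 0.986, 0.165, -0.0]
contact_force: [0.2, 0.1, 0.4]
opening: 0.0878
finger_force: 0.0
offset [ 0.1  0.9 -0.4] tooly -1.239 tilt [-0. -0. -1.] t 2.15 tcp [0.4996 0.0008 0.2996]
[ 0.27  0.17 -0.45  1.88  0.08  1.11 -1.44]
```

View pics/fix.png

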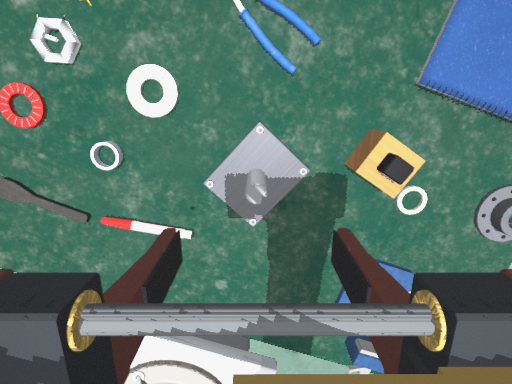

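The wrist view shows the plate centred near (257,175) with the post at (257,187), disc 68 at (152,91), sleeve at (107,155), clamp at (55,40), the small white ring at (412,200) and the wedge head at (396,168). Next I get metric positions from colour, depth and rays.

Run:
```python
from h import *
z=np.load("fix.npz"); p,d=z["p"],z["d"]; c=dict(T=z["T"],vertical_fov=float(z["f"]),cx=float(z["cx"]),cy=float(z["cy"]))
W=cloud(d,c); hsv=cv2.cvtColor(p,cv2.COLOR_BGR2HSV)
def blob(m,u,v):
    n,l,s,ce=cv2.connectedComponentsWithStats(m.astype(np.uint8)); k=l[v,u] or max(range(1,n),key=lambda i:-np.hypot(*(ce[i]-[u,v])))
    return (l==k)
near=lambda r:np.hypot(W[...,0]-.479,W[...,1]+.005)<r
m=near(.09)&(W[...,2]>.007)&(W[...,2]<.03)&(d>0)
P=W[m]; print("plate z",np.median(P[:,2]).round(4)); 
# plate outline from colour+depth, rays onto z=.012
m2=blob(cv2.morphologyEx((m&(np.indices(d.shape)[0]<226)).astype(np.uint8),cv2.MORPH_OPEN,np.ones((3,3))),240,170)
cs,_=cv2.findContours(m2.astype(np.uint8),cv2.RETR_EXTERNAL,cv2.CHAIN_APPROX_NONE); k=max(cs,key=cv2.contourArea)[:,0]
Q=np.array([ray(c,u,v,.012)[:2] for u,v in k],dtype=np.float32); print("plate rect",cv2.minAreaRect(Q))
sc=[ray(c,u,v,.013)[:2].round(4) for u,v in [(261,127),(307,172),(253,222),(209,184)]]; print("screws",sc,np.mean(sc,0))
m=near(.05)&(W[...,2]>.06)&(d>0); P=W[m]; print("post max z",np.percentile(P[:,2],[50,95,99]),len(P))
T=P[P[:,2]>.097]; print("top mean",T.mean(0).round(4),T.min(0),T.max(0)); print(np.argwhere(m&(W[...,2]>.097))[:,::-1].mean(0))
def ring(n,u,v,zt,r=32):
    mm=np.zeros(d.shape,bool); mm[max(0,v-r):v+r,max(0,u-r):u+r]=1
    mm&=(hsv[...,1]<60)&(hsv[...,2]>110)
    cs,_=cv2.findContours(mm.astype(np.uint8),cv2.RETR_EXTERNAL,cv2.CHAIN_APPROX_NONE); k=max(cs,key=cv2.contourArea)
    e=cv2.fitEllipse(k); Q=np.array([ray(c,a,b,zt)[:2] for a,b in k[:,0]],np.float32)
    print(n,np.round(cv2.minEnclosingCircle(Q)[0],4),"D",2*cv2.minEnclosingCircle(Q)[1].__round__(4),"Deq",np.sqrt(cv2.contourArea(Q)*4/np.pi).round(4),"z",np.percentile(W[mm][:,2],[50,90]).round(4))
ring("68",152,91,.008);ring("sleeve",107,155,.014,22);ring("e",412,200,.008,20);ring("clamp",55,40,.012,38)
m=(hsv[...,2]<45)&(W[...,2]>.065)&(np.hypot(W[...,0]-.55,W[...,1]+.15)<.06); m=blob(m,396,168)
P=W[m];print("wedge head z",np.percentile(P[:,2],[50,90]));cs,_=cv2.findContours(m.astype(np.uint8),cv2.RETR_EXTERNAL,cv2.CHAIN_APPROX_NONE);k=max(cs,key=cv2.contourArea)
print("wedge",cv2.minAreaRect(np.array([ray(c,a,b,.082)[:2] for a,b in k[:,0]],np.float32)))
big=cv2.resize(p[110:240,200:440],None,fx=3.3,fy=3.3,interpolation=cv2.INTER_CUBIC); cv2.imwrite("pics/fixcrop.png",big)
```

```text
plate z 0.0112
plate rect ((0.4817119836807251, -0.005347587168216705), (0.0993734672665596, 0.1192130371928215), 65.90003204345703)
screws [array([0.5489, 0.0108]), array([ 0.5113, -0.0712]), array([ 0.4147, -0.0235]), array([0.4493, 0.0548])] [ 0.48105  -0.007275]
post max z [0.37047484 0.38183834 0.38254448] 6777
top mean [0.5092 0.0087 0.3492] [ 0.46995427 -0.0462569   0.09700986] [0.52894287 0.04448574 0.38360433]
[248.15845725 332.44563197]
68 [0.546 0.163] D 0.07 Deq 0.0676 z [0.0069 0.008 ]
sleeve [0.4422 0.2015] D 0.0462 Deq 0.0423 z [0.011  0.0134]
e [ 0.5214 -0.2326] D 0.0474 Deq 0.0448 z [0.0065 0.008 ]
clamp [0.5638 0.29  ] D 0.0638 Deq 0.0562 z [0.0102 0.0118]
wedge head z [0.07228642 0.07733209]
wedge ((0.5623196959495544, -0.1387432962656021), (0.00852356106042862, 0.023239484056830406), 84.55207061767578)
```

View pics/fixcrop.png

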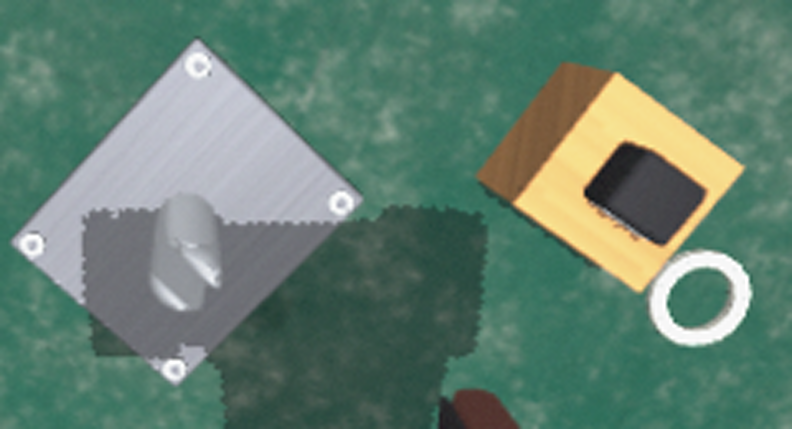

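Discs present: 68, 60 and 44. Fixture is at about (0.4817,-0.0053), yaw −24.1°, plate measured 99×119 mm, which fits. Now the support.

```bash
for i in 1 2; do python3 -m handwheel '[{"offset":[-8,37,8],"turn":[0,0,0],"claw":1},{"offset":[-17,74,16],"turn":[0,0,0],"claw":1},{"offset":[-25,110,24],"turn":[0,0,0],"claw":1},{"offset":[-34,147,32],"turn":[0,0,0],"claw":1},{"offset":[-42,184,40],"turn":[0,0,0],"claw":1}]' |grep -E "ee_pos"; done
cat >> h.py <<'E'
FX=np.array([.4817,-.0053]); FYAW=np.radians(-24.1)
def circ(c,mask,zt,P0,r,dilate=0):
    "circle in world of mask pixels near P0 (plane zt): convex hull -> rays -> enclosing circle / equal-area"
    f,cx,cy=K(c); m=mask.astype(np.uint8)
    v,u=np.indices(m.shape); T=np.array(c["T"])
    D=np.stack([(u-cx)/f,(v-cy)/f,np.ones(m.shape)],-1)@T[:3,:3].T; s=(zt-T[2,3])/D[...,2]
    X=T[0,3]+D[...,0]*s; Y=T[1,3]+D[...,1]*s
    m[np.hypot(X-P0[0],Y-P0[1])>r]=0
    n,l,stt,ce=cv2.connectedComponentsWithStats(m); k=1+np.argmax(stt[1:,4]); m=(l==k)
    cs,_=cv2.findContours(m.astype(np.uint8),cv2.RETR_EXTERNAL,cv2.CHAIN_APPROX_NONE); h=max(cs,key=cv2.contourArea)[:,0]
    Q=np.array([[X[b,a],Y[b,a]] for a,b in h],np.float32); h=cv2.convexHull(Q); M=cv2.moments(h)
    ct=np.array([M["m10"]/M["m00"],M["m01"]/M["m00"]])
    print("centroid",ct.round(4),"encl",np.round(cv2.minEnclosingCircle(Q)[0],4),"D",round(2*cv2.minEnclosingCircle(Q)[1],4),"Deq",np.sqrt(M["m00"]*4/np.pi).round(4),"minrect",cv2.minAreaRect(Q)[1:])
    return ct,Q
E
python3 - <<'E'
from h import *
p,d,c=grab("wrist"); cv2.imwrite("pics/sup.png",p); W=cloud(d,c); go([.54,-.374,.22])
near=np.hypot(W[...,0]-.54,W[...,1]+.374)<.08
m=near&(d>0)&(W[...,2]>.026)&(W[...,2]<.036); print("neck z",np.median(W[m][:,2])); circ(c,m,.03,[.54,-.374],.08)
m=near&(d>0)&(W[...,2]>.004)&(W[...,2]<.036); circ(c,m,.008,[.54,-.374],.09)
E
```

```text
ee_pos: [0.5192, -0.1897, 0.2592]
ee_pos: [0.5393, -0.3774, 0.219]
offset [ 5.9 -9.4 -2.8] tooly -1.246 tilt [-0.002 -0.003 -1.   ] t 3.25 tcp [ 0.5374 -0.3848  0.2172]
neck z 0.028996025777226597
centroid [ 0.5491 -0.3795] encl [ 0.5491 -0.3795] D 0.0534 Deq 0.0526 minrect ((0.05214838683605194, 0.052328068763017654), 19.033262252807617)
centroid [ 0.5489 -0.3796] encl [ 0.5487 -0.3796] D 0.0893 Deq 0.0883 minrect ((0.08697068691253662, 0.08819499611854553), 19.03294563293457)
```

View pics/sup.png

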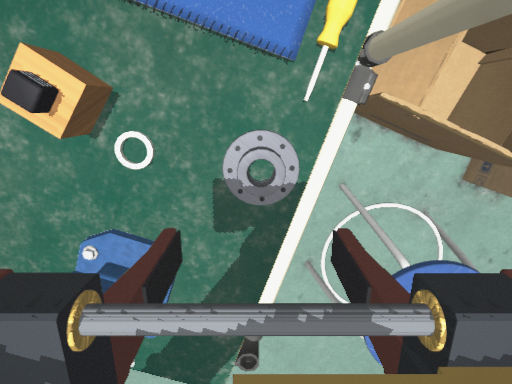

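The picture shows the support at (261,167), next to the table-edge rail. I'll turn the gripper so its line runs along the rail (parallel to the fixture x axis), let it settle and measure again.

```bash
for i in 1 2; do python3 -m handwheel '[{"offset":[0,0,0],"turn":[0,0,-0.1],"claw":1},{"offset":[0,0,0],"turn":[0,0,-0.2],"claw":1},{"offset":[0,0,0],"turn":[0,0,-0.3],"claw":1},{"offset":[0,0,0],"turn":[0,0,-0.41],"claw":1},{"offset":[0,0,0],"turn":[0,0,-0.41],"claw":1}]' |grep -E "ee_pos"; done
python3 - <<'E'
from h import *
p,d,c=grab("wrist"); W=cloud(d,c); 
near=np.hypot(W[...,0]-.549,W[...,1]+.38)<.07
m=near&(d>0)&(W[...,2]>.026)&(W[...,2]<.036); ct,_=circ(c,m,.03,[.549,-.38],.07)
m=(np.abs(W[...,0]-.55)<.1)&(W[...,1]<-.42)&(W[...,1]>-.56)&(d>0)&(W[...,2]>.0)&(W[...,2]<.15);print("rail",np.percentile(W[m],[0,5,50,95,100],axis=0).round(3))
go([*ct,.2],FYAW); go([*ct,.037],FYAW); s,_,_=st(); print(np.round(s["joint_positions"],2))
E
```

```text
ee_pos: [0.5394, -0.3756, 0.2193]
ee_pos: [0.5395, -0.3756, 0.2194]
centroid [ 0.5487 -0.3787] encl [ 0.5489 -0.3789] D 0.0537 Deq 0.0526 minrect ((0.052921395748853683, 0.05174892023205757), 65.92823791503906)
rail [[ 0.45  -0.438  0.   ]
 [ 0.468 -0.437  0.   ]
 [ 0.548 -0.427  0.   ]
 [ 0.636 -0.42   0.008]
 [ 0.647 -0.42   0.009]]
offset [ 1.   9.6 19.5] turn z -0.003 tooly -0.424 tilt [-0.  0. -1.] t 4.3 tcp [ 0.5396 -0.3757  0.2195]
offset [  0.9   9.7 182.5] turn z -0.003 tooly -0.424 tilt [-0.  0. -1.] t 4.3 tcp [ 0.5396 -0.3757  0.2195]
[ 0.8   0.51 -0.41  1.61  0.22  1.08 -0.09]
```

```bash
python3 -m handwheel '[{"offset":[1,10,40],"turn":[0,0,0],"claw":1},{"offset":[1,10,80],"turn":[0,0,0],"claw":1},{"offset":[1,10,115],"turn":[0,0,0],"claw":1},{"offset":[1,10,145],"turn":[0,0,0],"claw":1},{"offset":[1,10,160],"turn":[0,0,0],"claw":1}]' 40|grep -E "ee_pos|force"
python3 -m handwheel '[{"offset":[0,0,12],"turn":[0,0,0],"claw":1},{"offset":[0,0,22],"turn":[0,0,0],"claw":1},{"offset":[0,0,22],"turn":[0,0,0],"claw":0.6},{"offset":[0,0,22],"turn":[0,0,0],"claw":0.3},{"offset":[0,0,22],"turn":[0,0,0],"claw":0.3}]' 40
python3 -m handwheel '[{"offset":[0,0,0],"turn":[0,0,0],"claw":0.3},{"offset":[0,0,0],"turn":[0,0,0],"claw":0.3},{"offset":[0,0,-15],"turn":[0,0,0],"claw":0.3},{"offset":[0,0,-45],"turn":[0,0,0],"claw":0.3},{"offset":[0,0,-90],"turn":[0,0,0],"claw":0.3}]' 40
python3 -m handwheel '[{"offset":[0,0,-40],"turn":[0,0,0],"claw":0.3},{"offset":[0,0,-60],"turn":[0,0,0],"claw":0.3},{"offset":[0,0,-60],"turn":[0,0,0],"claw":0.3},{"offset":[0,0,-60],"turn":[0,0,0],"claw":0.3},{"offset":[0,0,-60],"turn":[0,0,0],"claw":0.3}]' 40
python3 - <<'E'
from h import *
go([*FX,.2],FYAW)
E
```

```text
ee_pos: [0.5478, -0.378, 0.0567]
contact_force: [0.2, 0.1, 0.4]
finger_force: 0.0
t: 5.3
ee_pos: [0.5501, -0.3793, 0.0389]
eef_rot: [0.001, 0.839, 0.544, 0.0]
contact_force: [-0.1, -0.3, -0.2]
opening: 0.0671
finger_force: 0.0
t: 5.8
ee_pos: [0.5476, -0.3779, 0.1269]
eef_rot: [-0.002, 0.839, 0.545, -0.001]
contact_force: [0.5, -0.5, -2.0]
opening: 0.0543
finger_force: 40.0
t: 6.3
ee_pos: [0.5482, -0.3783, 0.1857]
eef_rot: [-0.001, 0.839, 0.545, -0.001]
contact_force: [0.1, 0.7, -2.6]
opening: 0.054
finger_force: 40.0
offset [ 313.7 -212.5  -13.5] turn z 0.002 tooly -0.419 tilt [-0.003  0.002 -1.   ] t 6.3 tcp [ 0.5482 -0.3783  0.1857]
```

```bash
for i in 1 2; do python3 -m handwheel '[{"offset":[31,-21,-1],"turn":[0,0,0],"claw":0.3},{"offset":[63,-42,-3],"turn":[0,0,0],"claw":0.3},{"offset":[94,-64,-4],"turn":[0,0,0],"claw":0.3},{"offset":[126,-85,-5],"turn":[0,0,0],"claw":0.3},{"offset":[157,-106,-7],"turn":[0,0,0],"claw":0.3}]' 40|grep -E "ee_pos|opening"; done
python3 - <<'E'
from h import *
from scipy.optimize import least_squares
z=np.load("fix.npz"); d=z["d"]; c=dict(T=z["T"],vertical_fov=float(z["f"]),cx=float(z["cx"]),cy=float(z["cy"])); W=cloud(d,c)
m=(d>0)&(np.hypot(W[...,0]-FX[0],W[...,1]-FX[1])<.035)&(W[...,2]>.03)&(W[...,2]<.092); P=W[m]; print(len(P))
f=least_squares(lambda q:np.hypot(P[:,0]-q[0],P[:,1]-q[1])-.013,FX,loss="soft_l1",f_scale=.001); print(f.x.round(4),np.abs(f.fun).mean())
p,d,c=grab("wrist"); cv2.imwrite("pics/hold1.png",p); go([*f.x,.2],FYAW)
E
```

```text
ee_pos: [0.5149, -0.1904, 0.1929]
opening: 0.0538
ee_pos: [0.482, -0.0043, 0.2003]
opening: 0.0538
335
[ 0.4822 -0.0073] 0.0024892065431077765
offset [-8.7  5.   0.9] turn z 0.009 tooly -0.411 tilt [-0.002  0.004 -1.   ] t 7.35 tcp [0.481  0.0027 0.201 ]
```

View pics/hold1.png

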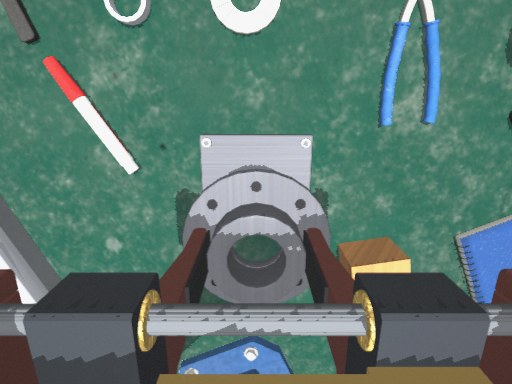

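```bash
python3 -m handwheel '[{"offset":[0,0,0],"turn":[0,0,0],"claw":0.3},{"offset":[0,0,0],"turn":[0,0,0],"claw":0.3},{"offset":[0,0,0],"turn":[0,0,0],"claw":0.3},{"offset":[0,0,0],"turn":[0,0,0],"claw":0.3},{"offset":[0,0,0],"turn":[0,0,0],"claw":0.3}]' 40|grep -E "ee_pos|opening"
cat >> h.py <<'E'
def held(zt_off,tol=.004,rb=.0155):
    "bore centre of held ring: hole in its top face, top face at TCP z+zt_off; offset vs TCP"
    s,p0,r=st(); p,d,c=grab("wrist"); W=cloud(d,c); zt=p0[2]+zt_off
    m=((d>0)&(np.abs(W[...,2]-zt)<tol)&(np.hypot(W[...,0]-p0[0],W[...,1]-p0[1])<.036)).astype(np.uint8)
    cs,h=cv2.findContours(m,cv2.RETR_CCOMP,cv2.CHAIN_APPROX_NONE)
    k=[x for x,y in zip(cs,h[0]) if y[3]>=0]; k=max(k,key=cv2.contourArea)[:,0]
    Q=np.array([ray(c,u,v,zt)[:2] for u,v in k],np.float32); (ct,R_)=cv2.minEnclosingCircle(Q); M=cv2.moments(Q); g=np.array([M["m10"],M["m01"]])/M["m00"]
    z=np.median(W[m>0][:,2]); print("bore",g.round(4),np.round(ct,4),"D",round(2*R_,4),"ztop",z.round(4),"tcp",p0.round(4),"bore-tcp",(g-p0[:2]).round(4))
    return g-p0[:2]
E
python3 - <<'E'
from h import *
o=held(-.007); F=np.array([.482,-.006]); go([*(F-o),.2],FYAW); go([*(F-o),.053],FYAW)
E
```

```text
ee_pos: [0.4835, -0.0066, 0.2014]
opening: 0.0536
bore [ 0.4846 -0.0057] [ 0.4844 -0.0059] D 0.032 ztop 0.1921 tcp [ 0.4835 -0.0066  0.2014] bore-tcp [0.0012 0.0009]
offset [-1.5 -2.2  1.5] turn z 0.0 tooly -0.42 tilt [-0. -0. -1.] t 7.9 tcp [ 0.4835 -0.0064  0.2015]
offset [ -1.5  -2.2 148.5] turn z 0.0 tooly -0.42 tilt [-0. -0. -1.] t 7.9 tcp [ 0.4835 -0.0064  0.2015]
```

```bash
python3 -m handwheel '[{"offset":[-1.5,-2.2,15],"turn":[0,0,0],"claw":0.3},{"offset":[-1.5,-2.2,35],"turn":[0,0,0],"claw":0.3},{"offset":[-1.5,-2.2,56],"turn":[0,0,0],"claw":0.3},{"offset":[-1.5,-2.2,76],"turn":[0,0,0],"claw":0.3},{"offset":[-1.5,-2.2,91],"turn":[0,0,0],"claw":0.3}]' 40|grep -E "ee_pos|contact"
python3 -m handwheel '[{"offset":[0,0,0],"turn":[0,0,0],"claw":0.3},{"offset":[0,0,0],"turn":[0,0,0],"claw":0.3},{"offset":[0,0,15],"turn":[0,0,0],"claw":0.3},{"offset":[0,0,30],"turn":[0,0,0],"claw":0.3},{"offset":[0,0,30],"turn":[0,0,0],"claw":0.3}]' 40|grep -E "ee_pos|contact|openi"
```

```text
ee_pos: [0.4806, -0.0066, 0.1096]
contact_force: [0.6, -0.0, -2.2]
ee_pos: [0.4804, -0.0064, 0.0804]
contact_force: [-0.8, 1.0, -2.4]
opening: 0.0538
```

```bash
python3 -m handwheel '[{"offset":[0,0,15],"turn":[0,0,0],"claw":0.3},{"offset":[0,0,26],"turn":[0,0,0],"claw":0.3},{"offset":[0,0,28],"turn":[0,0,0],"claw":0.3},{"offset":[0,0,28],"turn":[0,0,0],"claw":0.3},{"offset":[0,0,28],"turn":[0,0,0],"claw":0.7}]' 40|grep -E "ee_pos|contact"
python3 -m handwheel '[{"offset":[0,0,0],"turn":[0,0,0],"claw":1},{"offset":[0,0,0],"turn":[0,0,0],"claw":1},{"offset":[0,0,-10],"turn":[0,0,0],"claw":1},{"offset":[0,0,-50],"turn":[0,0,0],"claw":1},{"offset":[0,0,-100],"turn":[0,0,0],"claw":1}]' 40|grep -E "ee_pos|contact|openi"
python3 -m handwheel '[{"offset":[0,0,-50],"turn":[0,0,0],"claw":1},{"offset":[0,0,-90],"turn":[0,0,0],"claw":1},{"offset":[0,0,-90],"turn":[0,0,0],"claw":1},{"offset":[0,0,-90],"turn":[0,0,0],"claw":1},{"offset":[0,0,-90],"turn":[0,0,0],"claw":1}]' 40|grep -E "ee_pos|contact|openi"
python3 - <<'E'
from h import *
p,d,c=grab("wrist"); cv2.imwrite("pics/placed1.png",p); W=cloud(d,c)
near=np.hypot(W[...,0]-.482,W[...,1]+.006)<.06
m=near&(d>0)&(W[...,2]>.036)&(W[...,2]<.047); print("neck z",np.median(W[m][:,2]),m.sum()); circ(c,m,.042,[.482,-.006],.06)
hsv=cv2.cvtColor(p,cv2.COLOR_BGR2HSV); w=(hsv[...,1]<60)&(hsv[...,2]>110)
circ(c,w&(np.abs(W[...,2]-.007)<.008),.008,[.546,.163],.06)
go([.546,.163,.2],FYAW)
E
```

```text
ee_pos: [0.4815, -0.0062, 0.0534]
contact_force: [-0.5, 0.0, -0.6]
ee_pos: [0.4794, -0.0061, 0.1531]
contact_force: [0.7, -0.6, -0.1]
opening: 0.0879
ee_pos: [0.4799, -0.0064, 0.2418]
contact_force: [0.0, -0.1, -1.2]
opening: 0.0879
neck z 0.041005551060224826 968
centroid [ 0.4824 -0.0062] encl [ 0.4821 -0.0065] D 0.0537 Deq 0.0521 minrect ((0.049996696412563324, 0.05287826433777809), 57.94233322143555)
centroid [0.5402 0.1517] encl [0.5449 0.1622] D 0.0677 Deq 0.0508 minrect ((0.03742160275578499, 0.06721343845129013), 66.00022888183594)
offset [181.7  -8.3  41.3] turn z 0.002 tooly -0.419 tilt [-0.003  0.    -1.   ] t 10.45 tcp [ 0.4798 -0.0063  0.2414]
```

View pics/placed1.png

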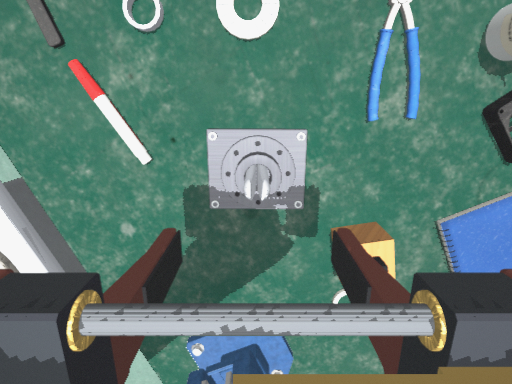

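The support is seated on the post at (257,170), with its top at 41 mm. Next is disc 68.

```bash
python3 -m handwheel '[{"offset":[45,-2,10],"turn":[0,0,0],"claw":1},{"offset":[90,-4,20],"turn":[0,0,0],"claw":1},{"offset":[135,-6,30],"turn":[0,0,0],"claw":1},{"offset":[165,-8,38],"turn":[0,0,0],"claw":1},{"offset":[182,-8,41],"turn":[0,0,0],"claw":1}]' 40|grep -E "ee_pos|contact"
python3 -m handwheel '[{"offset":[0,0,0],"turn":[0,0,0],"claw":1},{"offset":[0,0,0],"turn":[0,0,0],"claw":1},{"offset":[0,0,0],"turn":[0,0,0],"claw":1},{"offset":[0,0,0],"turn":[0,0,0],"claw":1},{"offset":[0,0,0],"turn":[0,0,0],"claw":1}]' 40|grep -E "ee_pos"
cat >> h.py <<'E'
def look(P0,zt,r=.06,zg=.027,yaw=FYAW,gray=False):
    p,d,c=grab("wrist"); W=cloud(d,c); hsv=cv2.cvtColor(p,cv2.COLOR_BGR2HSV); w=(hsv[...,1]<70)&(hsv[...,2]>(70 if gray else 110))
    ct,Q=circ(c,w,zt,P0,r); zz=W[w&(np.hypot(W[...,0]-ct[0],W[...,1]-ct[1])<.03)][:,2]; print("z",np.percentile(zz,[50,90]).round(4))
    go([*ct,zg],yaw); return p,d,c,W,ct,Q
E
python3 - <<'E'
from h import *
look([.545,.162],.008)
E
```

```text
ee_pos: [0.5465, 0.1662, 0.1993]
contact_force: [0.3, -0.5, 0.1]
ee_pos: [0.5477, 0.162, 0.2021]
centroid [0.5458 0.1648] encl [0.5454 0.1654] D 0.0704 Deq 0.068 minrect ((0.06714481115341187, 0.06691604107618332), 65.92229461669922)
z [0.2728 0.2743]
offset [  1.5  -2.9 175. ] turn z 0.0 tooly -0.42 tilt [ 0.001 -0.    -1.   ] t 11.5 tcp [0.5477 0.1623 0.202 ]
```

```bash
python3 -m handwheel '[{"offset":[1.5,-3,35],"turn":[0,0,0],"claw":1},{"offset":[1.5,-3,80],"turn":[0,0,0],"claw":1},{"offset":[1.5,-3,115],"turn":[0,0,0],"claw":1},{"offset":[1.5,-3,145],"turn":[0,0,0],"claw":1},{"offset":[1.5,-3,160],"turn":[0,0,0],"claw":1}]' 30|grep -E "ee_pos|force"
python3 -m handwheel '[{"offset":[0,0,8],"turn":[0,0,0],"claw":1},{"offset":[0,0,15],"turn":[0,0,0],"claw":1},{"offset":[0,0,15],"turn":[0,0,0],"claw":0.7},{"offset":[0,0,15],"turn":[0,0,0],"claw":0.5},{"offset":[0,0,15],"turn":[0,0,0],"claw":0.5}]' 30 |grep -E "ee_pos|force|opening"
python3 -m handwheel '[{"offset":[0,0,0],"turn":[0,0,0],"claw":0.5},{"offset":[0,0,0],"turn":[0,0,0],"claw":0.5},{"offset":[0,0,-15],"turn":[0,0,0],"claw":0.5},{"offset":[0,0,-45],"turn":[0,0,0],"claw":0.5},{"offset":[0,0,-90],"turn":[0,0,0],"claw":0.5}]' 30|grep -E "ee_pos|force|opening"
python3 -m handwheel '[{"offset":[0,0,-40],"turn":[0,0,0],"claw":0.5},{"offset":[0,0,-85],"turn":[0,0,0],"claw":0.5},{"offset":[-5,0,-85],"turn":[0,0,0],"claw":0.5},{"offset":[-25,1,-85],"turn":[0,0,0],"claw":0.5},{"offset":[-60,3,-85],"turn":[0,0,0],"claw":0.5}]' 30|grep -E "ee_pos|force|opening"
python3 - <<'E'
from h import *
go([.482,-.006,.2],FYAW)
E
```

```text
ee_pos: [0.5442, 0.1649, 0.0394]
contact_force: [0.2, -0.3, -0.4]
finger_force: 0.0
ee_pos: [0.5462, 0.1661, 0.0277]
contact_force: [-0.7, -0.1, 1.8]
opening: 0.0674
finger_force: 30.1
ee_pos: [0.5437, 0.1652, 0.1165]
contact_force: [0.8, -0.1, -0.3]
opening: 0.0674
finger_force: 30.0
ee_pos: [0.5235, 0.1114, 0.2025]
contact_force: [0.2, 0.2, -0.7]
opening: 0.0676
finger_force: 30.0
offset [-124.2    9.4    2.2] turn z 0.005 tooly -0.415 tilt [ 0.001  0.002 -1.   ] t 13.5 tcp [0.5235 0.1114 0.2025]
```

```bash
python3 -m handwheel '[{"offset":[-40,3,0],"turn":[0,0,0],"claw":0.5},{"offset":[-85,6,2],"turn":[0,0,0],"claw":0.5},{"offset":[-115,8,2],"turn":[0,0,0],"claw":0.5},{"offset":[-124,9,2],"turn":[0,0,0],"claw":0.5},{"offset":[-124,9,2],"turn":[0,0,0],"claw":0.5}]' 30|grep -E "ee_pos|force|opening"
python3 -m handwheel '[{"offset":[0,0,0],"turn":[0,0,0],"claw":0.5},{"offset":[0,0,0],"turn":[0,0,0],"claw":0.5},{"offset":[0,0,0],"turn":[0,0,0],"claw":0.5},{"offset":[0,0,0],"turn":[0,0,0],"claw":0.5},{"offset":[0,0,0],"turn":[0,0,0],"claw":0.5}]' 30|grep -E "ee_pos"
python3 - <<'E'
from h import *
o=held(-.020); go([.482-o[0],-.006-o[1],.072],FYAW)
E
```

```text
ee_pos: [0.4811, -0.0083, 0.1998]
contact_force: [0.3, 0.8, -1.0]
opening: 0.0671
finger_force: 30.0
ee_pos: [0.4817, -0.0065, 0.1996]
bore [ 0.4821 -0.007 ] [ 0.4821 -0.0073] D 0.0313 ztop 0.179 tcp [ 0.4817 -0.0065  0.1996] bore-tcp [ 0.0005 -0.0004]
offset [  1.   -0.5 127.6] turn z 0.002 tooly -0.418 tilt [-0.  0. -1.] t 14.55 tcp [ 0.4816 -0.0067  0.1996]
```

```bash
python3 -m handwheel '[{"offset":[1,-0.5,25],"turn":[0,0,0],"claw":0.5},{"offset":[1,-0.5,50],"turn":[0,0,0],"claw":0.5},{"offset":[1,-0.5,65],"turn":[0,0,0],"claw":0.5},{"offset":[1,-0.5,80],"turn":[0,0,0],"claw":0.5},{"offset":[1,-0.5,95],"turn":[0,0,0],"claw":0.5}]' 30|grep -E "ee_pos|contact|openi"
python3 -m handwheel '[{"offset":[0,0,15],"turn":[0,0,0],"claw":0.5},{"offset":[0,0,28],"turn":[0,0,0],"claw":0.5},{"offset":[0,0,32],"turn":[0,0,0],"claw":0.5},{"offset":[0,0,32],"turn":[0,0,0],"claw":0.5},{"offset":[0,0,32],"turn":[0,0,0],"claw":0.5}]' 30|grep -E "ee_pos|contact|openi"
```

```text
ee_pos: [0.4816, -0.0056, 0.104]
contact_force: [-1.0, 0.5, -0.7]
opening: 0.0674
ee_pos: [0.4815, -0.0057, 0.0729]
contact_force: [-1.3, 0.9, -1.6]
opening: 0.0674
```

```bash
python3 -m handwheel '[{"offset":[0,0,0],"turn":[0,0,0],"claw":0.8},{"offset":[0,0,0],"turn":[0,0,0],"claw":1},{"offset":[0,0,0],"turn":[0,0,0],"claw":1},{"offset":[0,0,-30],"turn":[0,0,0],"claw":1},{"offset":[0,0,-80],"turn":[0,0,0],"claw":1}]' 30|grep -E "ee_pos|contact|openi"
python3 -m handwheel '[{"offset":[0,0,-50],"turn":[0,0,0],"claw":1},{"offset":[0,0,-87],"turn":[0,0,0],"claw":1},{"offset":[0,0,-87],"turn":[0,0,0],"claw":1},{"offset":[0,0,-87],"turn":[0,0,0],"claw":1},{"offset":[0,0,-87],"turn":[0,0,0],"claw":1}]' 30|grep -E "ee_pos|openi"
cat >> h.py <<'E'
def stack(zt):
    p,d,c=grab("wrist"); W=cloud(d,c); n=(np.hypot(W[...,0]-.482,W[...,1]+.006)<.05)&(d>0)
    m=n&(np.abs(W[...,2]-zt)<.005); print("stack top z",np.median(W[m][:,2]).round(4),m.sum()); circ(c,m,zt,[.482,-.006],.06); return p,d,c,W
E
python3 - <<'E'
from h import *
stack(.05); go([.555,.416,.2],FYAW)
E
for i in 1 2 3; do python3 -m handwheel '[{"offset":[28,-7,3],"turn":[0,0,0],"claw":1},{"offset":[55,-14,5],"turn":[0,0,0],"claw":1},{"offset":[83,-21,8],"turn":[0,0,0],"claw":1},{"offset":[110,-28,10],"turn":[0,0,0],"claw":1},{"offset":[138,-35,13],"turn":[0,0,0],"claw":1}]' 30|grep -E "ee_pos"; done
python3 -m handwheel '[{"offset":[0,0,0],"turn":[0,0,0],"claw":1},{"offset":[0,0,0],"turn":[0,0,0],"claw":1},{"offset":[0,0,0],"turn":[0,0,0],"claw":1},{"offset":[0,0,0],"turn":[0,0,0],"claw":1},{"offset":[0,0,0],"turn":[0,0,0],"claw":1}]' 30|grep -E "ee_pos"
python3 - <<'E'
from h import *
p,*_=look([.555,.416],.008); cv2.imwrite("pics/d60.png",p); s,_,_=st(); print(np.round(s["joint_positions"],2))
E
```

```text
ee_pos: [0.4795, -0.0063, 0.1515]
contact_force: [0.8, -0.6, 1.0]
opening: 0.0878
ee_pos: [0.4806, -0.0063, 0.2386]
opening: 0.0876
stack top z 0.0492 2102
centroid [ 0.4822 -0.0067] encl [ 0.4821 -0.0066] D 0.0675 Deq 0.0665 minrect ((0.06660932302474976, 0.06600821763277054), 23.03394317626953)
offset [ 416.  -103.7   38.1] turn z 0.002 tooly -0.419 tilt [-0.003  0.    -1.   ] t 16.6 tcp [ 0.4805 -0.0062  0.2383]
ee_pos: [0.5051, 0.1351, 0.225]
ee_pos: [0.5293, 0.2754, 0.2117]
ee_pos: [0.5535, 0.4156, 0.1983]
ee_pos: [0.5544, 0.4138, 0.2007]
centroid [0.5543 0.4211] encl [0.5525 0.4211] D 0.0644 Deq 0.0599 minrect ((0.05842301994562149, 0.059565670788288116), 65.94921112060547)
z [0.2718 0.2731]
offset [  6.4  -3.  173.9] turn z 0.001 tooly -0.42 tilt [ 0. -0. -1.] t 18.65 tcp [0.5544 0.4141 0.2009]
[-0.3   0.63 -0.65  1.52  0.41  1.13 -1.46]
```

View pics/d60.png

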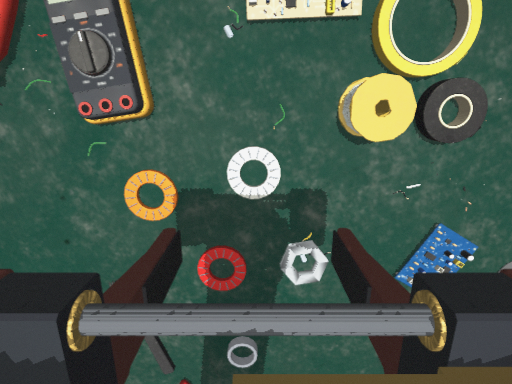

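The white disc at (254,173) measures 59.9 mm, so it is filter_60. The orange and red rings are decoys. Grasp it.

```bash
python3 -m handwheel '[{"offset":[6.5,-3,35],"turn":[0,0,0],"claw":1},{"offset":[6.5,-3,80],"turn":[0,0,0],"claw":1},{"offset":[6.5,-3,115],"turn":[0,0,0],"claw":1},{"offset":[6.5,-3,145],"turn":[0,0,0],"claw":1},{"offset":[6.5,-3,160],"turn":[0,0,0],"claw":1}]' 30|grep -E "ee_pos|force"
python3 -m handwheel '[{"offset":[0,0,7],"turn":[0,0,0],"claw":1},{"offset":[0,0,14],"turn":[0,0,0],"claw":1},{"offset":[0,0,14],"turn":[0,0,0],"claw":0.7},{"offset":[0,0,14],"turn":[0,0,0],"claw":0.5},{"offset":[0,0,14],"turn":[0,0,0],"claw":0.4}]' 30 |grep -E "ee_pos|force|opening"
python3 -m handwheel '[{"offset":[0,0,0],"turn":[0,0,0],"claw":0.4},{"offset":[0,0,0],"turn":[0,0,0],"claw":0.4},{"offset":[0,0,-15],"turn":[0,0,0],"claw":0.4},{"offset":[0,0,-45],"turn":[0,0,0],"claw":0.4},{"offset":[0,0,-90],"turn":[0,0,0],"claw":0.4}]' 30|grep -E "ee_pos|force|opening"
python3 -m handwheel '[{"offset":[0,0,-40],"turn":[0,0,0],"claw":0.4},{"offset":[0,0,-85],"turn":[0,0,0],"claw":0.4},{"offset":[0,0,-85],"turn":[0,0,0],"claw":0.4},{"offset":[0,0,-85],"turn":[0,0,0],"claw":0.4},{"offset":[0,0,-85],"turn":[0,0,0],"claw":0.4}]' 30|grep -E "ee_pos|force|opening"
python3 - <<'E'
from h import *
go([.482,-.006,.2],FYAW)
E
```

```text
ee_pos: [0.553, 0.4205, 0.0378]
contact_force: [-0.4, -0.7, -0.8]
finger_force: 0.0
ee_pos: [0.5545, 0.4227, 0.0279]
contact_force: [0.1, 1.0, -0.5]
opening: 0.067
finger_force: 0.0
ee_pos: [0.5526, 0.4207, 0.1159]
contact_force: [0.8, 0.3, -0.6]
opening: 0.0591
finger_force: 30.0
ee_pos: [0.5534, 0.4213, 0.2006]
contact_force: [0.2, -1.1, -1.2]
opening: 0.0588
finger_force: 30.0
offset [-419.4  108.6    1.4] turn z 0.002 tooly -0.419 tilt [-0.001 -0.002 -1.   ] t 20.65 tcp [0.5534 0.4213 0.2006]
```

```bash
for i in 1 2; do python3 -m handwheel '[{"offset":[-40,10,0],"turn":[0,0,0],"claw":0.4},{"offset":[-82,21,0],"turn":[0,0,0],"claw":0.4},{"offset":[-124,32,0],"turn":[0,0,0],"claw":0.4},{"offset":[-167,43,0],"turn":[0,0,0],"claw":0.4},{"offset":[-210,54,1],"turn":[0,0,0],"claw":0.4}]' 30|grep -E "ee_pos"; done
python3 -m handwheel '[{"offset":[0,0,0],"turn":[0,0,0],"claw":0.4},{"offset":[0,0,0],"turn":[0,0,0],"claw":0.4},{"offset":[0,0,0],"turn":[0,0,0],"claw":0.4},{"offset":[0,0,0],"turn":[0,0,0],"claw":0.4},{"offset":[0,0,0],"turn":[0,0,0],"claw":0.4}]' 30|grep -E "ee_pos|openi"
python3 - <<'E'
from h import *
o=held(-.020); go([.482-o[0],-.0063-o[1],.080],FYAW)
E
```

```text
ee_pos: [0.5164, 0.206, 0.199]
ee_pos: [0.4802, -0.0074, 0.1984]
ee_pos: [0.4818, -0.0041, 0.1996]
opening: 0.0591
bore [ 0.4824 -0.0042] [ 0.4823 -0.0044] D 0.0312 ztop 0.1791 tcp [ 0.4818 -0.0041  0.1996] bore-tcp [ 0.0006 -0.0001]
offset [ -1.9   0.4 119.6] turn z 0.004 tooly -0.417 tilt [-0.  0. -1.] t 22.2 tcp [ 0.4818 -0.0044  0.1996]
```

```bash
python3 -m handwheel '[{"offset":[-2,0.4,25],"turn":[0,0,0],"claw":0.4},{"offset":[-2,0.4,50],"turn":[0,0,0],"claw":0.4},{"offset":[-2,0.4,62],"turn":[0,0,0],"claw":0.4},{"offset":[-2,0.4,75],"turn":[0,0,0],"claw":0.4},{"offset":[-2,0.4,90],"turn":[0,0,0],"claw":0.4}]' 30|grep -E "ee_pos|contact|openi"
python3 -m handwheel '[{"offset":[0,0,15],"turn":[0,0,0],"claw":0.4},{"offset":[0,0,26],"turn":[0,0,0],"claw":0.4},{"offset":[0,0,29],"turn":[0,0,0],"claw":0.4},{"offset":[0,0,29],"turn":[0,0,0],"claw":0.4},{"offset":[0,0,29],"turn":[0,0,0],"claw":0.4}]' 30|grep -E "ee_pos|contact|openi"
python3 -m handwheel '[{"offset":[0,0,0],"turn":[0,0,0],"claw":0.8},{"offset":[0,0,0],"turn":[0,0,0],"claw":1},{"offset":[0,0,0],"turn":[0,0,0],"claw":1},{"offset":[0,0,-30],"turn":[0,0,0],"claw":1},{"offset":[0,0,-80],"turn":[0,0,0],"claw":1}]' 30|grep -E "ee_pos|contact|openi"
python3 -m handwheel '[{"offset":[0,0,-50],"turn":[0,0,0],"claw":1},{"offset":[0,0,-80],"turn":[0,0,0],"claw":1},{"offset":[0,0,-80],"turn":[0,0,0],"claw":1},{"offset":[0,0,-80],"turn":[0,0,0],"claw":1},{"offset":[0,0,-80],"turn":[0,0,0],"claw":1}]' 30|grep -E "ee_pos|openi"
python3 - <<'E'
from h import *
stack(.058)
E
for i in 1 2; do python3 -m handwheel '[{"offset":[-19,13,4],"turn":[0,0,0],"claw":1},{"offset":[-38,26,8],"turn":[0,0,0],"claw":1},{"offset":[-57,38,12],"turn":[0,0,0],"claw":1},{"offset":[-76,51,16],"turn":[0,0,0],"claw":1},{"offset":[-95,64,20],"turn":[0,0,0],"claw":1}]' 30|grep -E "ee_pos"; done
python3 -m handwheel '[{"offset":[0,0,0],"turn":[0,0,0],"claw":1},{"offset":[0,0,0],"turn":[0,0,0],"claw":1},{"offset":[0,0,0],"turn":[0,0,0],"claw":1},{"offset":[0,0,0],"turn":[0,0,0],"claw":1},{"offset":[0,0,0],"turn":[0,0,0],"claw":1}]' 30|grep -E "ee_pos"
python3 - <<'E'
from h import *
p,d,c,W,ct,Q=look([.5214,-.2326],.008,.05); cv2.imwrite("pics/d44.png",p)
np.savez("d44",p=p,d=d,T=c["T"],f=c["vertical_fov"],cx=c["cx"],cy=c["cy"])
hsv=cv2.cvtColor(p,cv2.COLOR_BGR2HSV)
m=(d>0)&(W[...,2]>.048)&(W[...,2]<.062)&(hsv[...,1]>90)&(hsv[...,0]<30); circ(c,m,.056,[.555,-.145],.07)
E
```

```text
ee_pos: [0.482, -0.0061, 0.1097]
contact_force: [-0.5, 1.3, 0.3]
opening: 0.0591
ee_pos: [0.4812, -0.0064, 0.0806]
contact_force: [-0.4, 5.0, -2.4]
opening: 0.0585
ee_pos: [0.4791, -0.0083, 0.1594]
contact_force: [2.0, -0.3, 0.4]
opening: 0.0876
ee_pos: [0.4804, -0.0081, 0.2395]
opening: 0.088
stack top z 0.0571 1655
centroid [ 0.482  -0.0068] encl [ 0.4823 -0.007 ] D 0.0598 Deq 0.0587 minrect ((0.05841812863945961, 0.058371152728796005), 20.769210815429688)
ee_pos: [0.5003, -0.1211, 0.219]
ee_pos: [0.5201, -0.2337, 0.1987]
ee_pos: [0.521, -0.2322, 0.2008]
centroid [ 0.5214 -0.2343] encl [ 0.5211 -0.2341] D 0.0456 Deq 0.0443 minrect ((0.043798886239528656, 0.04456448554992676), 21.065208435058594)
z [0.2722 0.2732]
offset [ -1.5   1.1 173.9] turn z 0.003 tooly -0.418 tilt [ 0. -0. -1.] t 25.8 tcp [ 0.521  -0.2324  0.2009]
centroid [ 0.5514 -0.1552] encl [ 0.5517 -0.1554] D 0.076 Deq 0.0589 minrect ((0.06376014649868011, 0.04360645264387131), 75.16439056396484)
```

View pics/d44.png

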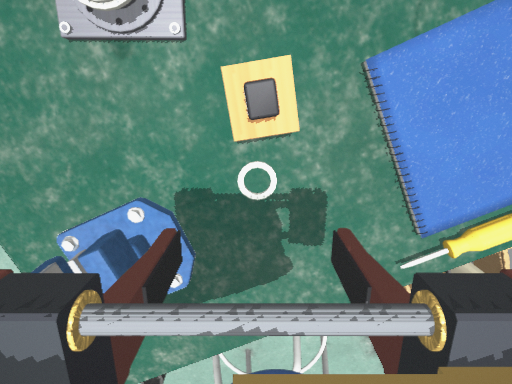

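Disc 44 is at (257,181), well clear of the stand at (261,97).

```bash
python3 -m handwheel '[{"offset":[-1.5,1,35],"turn":[0,0,0],"claw":1},{"offset":[-1.5,1,80],"turn":[0,0,0],"claw":1},{"offset":[-1.5,1,115],"turn":[0,0,0],"claw":1},{"offset":[-1.5,1,145],"turn":[0,0,0],"claw":1},{"offset":[-1.5,1,160],"turn":[0,0,0],"claw":0.8}]' 30|grep -E "ee_pos|force"
python3 -m handwheel '[{"offset":[0,0,7],"turn":[0,0,0],"claw":0.7},{"offset":[0,0,14],"turn":[0,0,0],"claw":0.7},{"offset":[0,0,14],"turn":[0,0,0],"claw":0.5},{"offset":[0,0,14],"turn":[0,0,0],"claw":0.3},{"offset":[0,0,14],"turn":[0,0,0],"claw":0.2}]' 30 |grep -E "ee_pos|force|opening"
python3 -m handwheel '[{"offset":[0,0,0],"turn":[0,0,0],"claw":0.2},{"offset":[0,0,0],"turn":[0,0,0],"claw":0.2},{"offset":[0,0,0],"turn":[0,0,0],"claw":0.2},{"offset":[0,0,-30],"turn":[0,0,0],"claw":0.2},{"offset":[0,0,-80],"turn":[0,0,0],"claw":0.2}]' 30|grep -E "ee_pos|force|opening"
python3 -m handwheel '[{"offset":[0,0,-45],"turn":[0,0,0],"claw":0.2},{"offset":[0,0,-95],"turn":[0,0,0],"claw":0.2},{"offset":[0,0,-95],"turn":[0,0,0],"claw":0.2},{"offset":[0,0,-95],"turn":[0,0,0],"claw":0.2},{"offset":[0,0,-95],"turn":[0,0,0],"claw":0.2}]' 30|grep -E "ee_pos|force|opening"
python3 - <<'E'
from h import *
go([.482,-.006,.2],FYAW)
E
```

```text
ee_pos: [0.5198, -0.2342, 0.0383]
contact_force: [0.2, 0.7, 0.9]
finger_force: 0.0
ee_pos: [0.5218, -0.2352, 0.0277]
contact_force: [-0.6, 0.1, 0.4]
opening: 0.0431
finger_force: 0.7
ee_pos: [0.5188, -0.2342, 0.1049]
contact_force: [0.6, 0.2, 0.1]
opening: 0.0422
finger_force: 30.0
ee_pos: [0.5201, -0.2348, 0.2003]
contact_force: [-0.2, 0.0, -1.1]
opening: 0.0421
finger_force: 30.0
offset [ 193.5 -127.9    0.5] turn z 0.001 tooly -0.419 tilt [-0.002  0.001 -1.   ] t 27.8 tcp [ 0.5201 -0.2348  0.2003]
```

```bash
python3 -m handwheel '[{"offset":[38,-25,0],"turn":[0,0,0],"claw":0.2},{"offset":[77,-50,0],"turn":[0,0,0],"claw":0.2},{"offset":[116,-76,0],"turn":[0,0,0],"claw":0.2},{"offset":[155,-102,0],"turn":[0,0,0],"claw":0.2},{"offset":[193,-128,0],"turn":[0,0,0],"claw":0.2}]' 30|grep -E "ee_pos"
python3 -m handwheel '[{"offset":[0,0,0],"turn":[0,0,0],"claw":0.2},{"offset":[0,0,0],"turn":[0,0,0],"claw":0.2},{"offset":[0,0,0],"turn":[0,0,0],"claw":0.2},{"offset":[0,0,0],"turn":[0,0,0],"claw":0.2},{"offset":[0,0,0],"turn":[0,0,0],"claw":0.2}]' 30|grep -E "ee_pos|openi"
python3 - <<'E'
from h import *
o=held(-.020); go([.482-o[0],-.0063-o[1],.088],FYAW)
E
```

```text
ee_pos: [0.481, -0.0049, 0.2]
ee_pos: [0.4828, -0.0078, 0.2013]
opening: 0.0421
bore [ 0.4842 -0.0063] [ 0.4841 -0.0064] D 0.0313 ztop 0.1806 tcp [ 0.4828 -0.0078  0.2013] bore-tcp [0.0014 0.0015]
offset [ -1.1  -1.9 113.4] turn z -0.0 tooly -0.421 tilt [-0.  0. -1.] t 28.85 tcp [ 0.4828 -0.0076  0.2014]
```

```bash
python3 -m handwheel '[{"offset":[-1,-2,25],"turn":[0,0,0],"claw":0.2},{"offset":[-1,-2,50],"turn":[0,0,0],"claw":0.2},{"offset":[-1,-2,62],"turn":[0,0,0],"claw":0.2},{"offset":[-1,-2,75],"turn":[0,0,0],"claw":0.2},{"offset":[-1,-2,88],"turn":[0,0,0],"claw":0.2}]' 30|grep -E "ee_pos|contact|openi"
python3 -m handwheel '[{"offset":[0,0,12],"turn":[0,0,0],"claw":0.2},{"offset":[0,0,22],"turn":[0,0,0],"claw":0.2},{"offset":[0,0,25],"turn":[0,0,0],"claw":0.2},{"offset":[0,0,25],"turn":[0,0,0],"claw":0.2},{"offset":[0,0,25],"turn":[0,0,0],"claw":0.2}]' 30|grep -E "ee_pos|contact|openi"
python3 -m handwheel '[{"offset":[0,0,0],"turn":[0,0,0],"claw":0.8},{"offset":[0,0,0],"turn":[0,0,0],"claw":1},{"offset":[0,0,0],"turn":[0,0,0],"claw":1},{"offset":[0,0,-30],"turn":[0,0,0],"claw":1},{"offset":[0,0,-80],"turn":[0,0,0],"claw":1}]' 30|grep -E "ee_pos|contact|openi"
python3 -m handwheel '[{"offset":[0,0,-50],"turn":[0,0,0],"claw":1},{"offset":[0,0,-72],"turn":[0,0,0],"claw":1},{"offset":[0,0,-72],"turn":[0,0,0],"claw":1},{"offset":[0,0,-72],"turn":[0,0,0],"claw":1},{"offset":[0,0,-72],"turn":[0,0,0],"claw":1}]' 30|grep -E "ee_pos|openi"
python3 - <<'E'
from h import *
stack(.066)
E
for i in 1 2; do python3 -m handwheel '[{"offset":[17,-12,4],"turn":[0,0,0],"claw":1},{"offset":[35,-24,8],"turn":[0,0,0],"claw":1},{"offset":[52,-36,12],"turn":[0,0,0],"claw":1},{"offset":[70,-48,16],"turn":[0,0,0],"claw":1},{"offset":[87,-60,20],"turn":[0,0,0],"claw":1}]' 30|grep -E "ee_pos"; done
python3 -m handwheel '[{"offset":[0,0,0],"turn":[0,0,0],"claw":1},{"offset":[0,0,0],"turn":[0,0,0],"claw":1},{"offset":[0,0,0],"turn":[0,0,0],"claw":1},{"offset":[0,0,0],"turn":[0,0,0],"claw":1},{"offset":[0,0,0],"turn":[0,0,0],"claw":1}]' 30|grep -E "ee_pos"
python3 - <<'E'
from h import *
p,d,c,W,ct,Q=look([.4422,.2015],.014,.05,zg=.030); cv2.imwrite("pics/slv.png",p)
E
```

```text
ee_pos: [0.4811, -0.0068, 0.1133]
contact_force: [-0.6, -0.0, -1.0]
opening: 0.0423
ee_pos: [0.4809, -0.0065, 0.089]
contact_force: [0.6, -1.1, -0.2]
opening: 0.0423
ee_pos: [0.4784, -0.0068, 0.1674]
contact_force: [0.6, -1.1, 0.7]
opening: 0.0786
ee_pos: [0.4795, -0.0069, 0.2392]
opening: 0.0879
stack top z 0.065 639
centroid [ 0.4825 -0.0055] encl [ 0.4822 -0.0058] D 0.0437 Deq 0.0423 minrect ((0.04051676765084267, 0.042619429528713226), 56.16054916381836)
ee_pos: [0.4602, 0.098, 0.2192]
ee_pos: [0.4408, 0.2018, 0.1991]
ee_pos: [0.442, 0.2003, 0.2007]
centroid [0.4413 0.2055] encl [0.4416 0.2053] D 0.0426 Deq 0.0409 minrect ((0.042215462774038315, 0.039196524769067764), 65.9407958984375)
z [0.2719 0.273 ]
offset [  4.3  -2.7 170.7] turn z 0.0 tooly -0.42 tilt [ 0. -0. -1.] t 32.45 tcp [0.442  0.2005 0.2007]
```

View pics/slv.png

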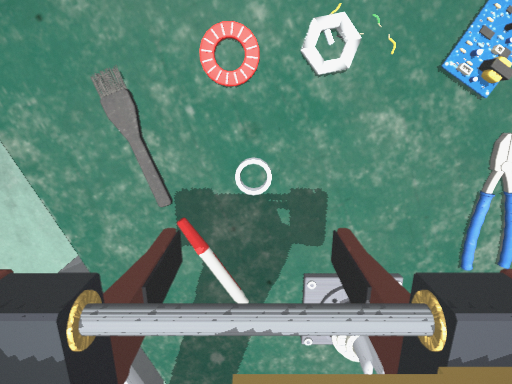

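Sleeve at (254,177), brush and marker well clear. Grasp it.

```bash
python3 -m handwheel '[{"offset":[4,-2.7,35],"turn":[0,0,0],"claw":1},{"offset":[4,-2.7,80],"turn":[0,0,0],"claw":1},{"offset":[4,-2.7,115],"turn":[0,0,0],"claw":1},{"offset":[4,-2.7,145],"turn":[0,0,0],"claw":1},{"offset":[4,-2.7,160],"turn":[0,0,0],"claw":0.8}]' 30|grep -E "ee_pos|force"
python3 -m handwheel '[{"offset":[0,0,7],"turn":[0,0,0],"claw":0.7},{"offset":[0,0,11],"turn":[0,0,0],"claw":0.7},{"offset":[0,0,11],"turn":[0,0,0],"claw":0.5},{"offset":[0,0,11],"turn":[0,0,0],"claw":0.3},{"offset":[0,0,11],"turn":[0,0,0],"claw":0.2}]' 30 |grep -E "ee_pos|force|opening"
python3 -m handwheel '[{"offset":[0,0,0],"turn":[0,0,0],"claw":0.2},{"offset":[0,0,0],"turn":[0,0,0],"claw":0.2},{"offset":[0,0,0],"turn":[0,0,0],"claw":0.2},{"offset":[0,0,-30],"turn":[0,0,0],"claw":0.2},{"offset":[0,0,-80],"turn":[0,0,0],"claw":0.2}]' 30|grep -E "ee_pos|force|opening"
python3 -m handwheel '[{"offset":[0,0,-45],"turn":[0,0,0],"claw":0.2},{"offset":[0,0,-90],"turn":[0,0,0],"claw":0.2},{"offset":[0,0,-90],"turn":[0,0,0],"claw":0.2},{"offset":[0,0,-90],"turn":[0,0,0],"claw":0.2},{"offset":[0,0,-90],"turn":[0,0,0],"claw":0.2}]' 30|grep -E "ee_pos|force|opening"
python3 - <<'E'
from h import *
go([.482,-.006,.2],FYAW)
E
```

```text
ee_pos: [0.4399, 0.205, 0.0385]
contact_force: [0.8, -0.5, 0.2]
finger_force: 0.0
ee_pos: [0.4416, 0.2061, 0.0306]
contact_force: [-1.2, 0.7, 0.4]
opening: 0.0432
finger_force: 0.0
ee_pos: [0.4389, 0.2048, 0.1085]
contact_force: [1.3, -0.4, -0.7]
opening: 0.0385
finger_force: 30.0
ee_pos: [0.4401, 0.2051, 0.1984]
contact_force: [-0.2, -0.0, -0.8]
opening: 0.0384
finger_force: 30.0
offset [-175.7  124.2   -1.4] turn z 0.001 tooly -0.419 tilt [-0.002 -0.001 -1.   ] t 34.45 tcp [0.4401 0.2051 0.1984]
```

```bash
python3 -m handwheel '[{"offset":[-35,25,0],"turn":[0,0,0],"claw":0.2},{"offset":[-70,50,0],"turn":[0,0,0],"claw":0.2},{"offset":[-105,75,0],"turn":[0,0,0],"claw":0.2},{"offset":[-140,100,0],"turn":[0,0,0],"claw":0.2},{"offset":[-176,124,-1],"turn":[0,0,0],"claw":0.2}]' 30|grep -E "ee_pos"
python3 -m handwheel '[{"offset":[0,0,0],"turn":[0,0,0],"claw":0.2},{"offset":[0,0,0],"turn":[0,0,0],"claw":0.2},{"offset":[0,0,0],"turn":[0,0,0],"claw":0.2},{"offset":[0,0,0],"turn":[0,0,0],"claw":0.2},{"offset":[0,0,0],"turn":[0,0,0],"claw":0.2}]' 30|grep -E "ee_pos|openi"
python3 - <<'E'
from h import *
o=held(-.0165); go([.482-o[0],-.0063-o[1],.0985],FYAW)
E
```

```text
ee_pos: [0.4815, -0.0071, 0.1988]
ee_pos: [0.4823, -0.004, 0.2005]
opening: 0.0388
bore [ 0.483  -0.0042] [ 0.4829 -0.0045] D 0.0315 ztop 0.183 tcp [ 0.4823 -0.004   0.2005] bore-tcp [ 0.0007 -0.0001]
offset [ -2.2  -0.2 102.1] turn z 0.004 tooly -0.417 tilt [-0.  0. -1.] t 35.5 tcp [ 0.4824 -0.0043  0.2006]
```

```bash
python3 -m handwheel '[{"offset":[-2,0,25],"turn":[0,0,0],"claw":0.2},{"offset":[-2,0,50],"turn":[0,0,0],"claw":0.2},{"offset":[-2,0,60],"turn":[0,0,0],"claw":0.2},{"offset":[-2,0,70],"turn":[0,0,0],"claw":0.2},{"offset":[-2,0,80],"turn":[0,0,0],"claw":0.2}]' 30|grep -E "ee_pos|contact|openi"
python3 -m handwheel '[{"offset":[0,0,12],"turn":[0,0,0],"claw":0.2},{"offset":[0,0,20],"turn":[0,0,0],"claw":0.2},{"offset":[0,0,22],"turn":[0,0,0],"claw":0.2},{"offset":[0,0,22],"turn":[0,0,0],"claw":0.2},{"offset":[0,0,22],"turn":[0,0,0],"claw":0.2}]' 30|grep -E "ee_pos|contact|openi"
python3 -m handwheel '[{"offset":[0,0,0],"turn":[0,0,0],"claw":0.8},{"offset":[0,0,0],"turn":[0,0,0],"claw":1},{"offset":[0,0,0],"turn":[0,0,0],"claw":1},{"offset":[0,0,-30],"turn":[0,0,0],"claw":1},{"offset":[0,0,-80],"turn":[0,0,0],"claw":1}]' 30|grep -E "ee_pos|contact|openi"
python3 -m handwheel '[{"offset":[0,0,-40],"turn":[0,0,0],"claw":1},{"offset":[0,0,-61],"turn":[0,0,0],"claw":1},{"offset":[0,0,-61],"turn":[0,0,0],"claw":1},{"offset":[0,0,-61],"turn":[0,0,0],"claw":1},{"offset":[0,0,-61],"turn":[0,0,0],"claw":1}]' 30|grep -E "ee_pos|openi"
python3 - <<'E'
from h import *
stack(.080)
E
for i in 1 2; do python3 -m handwheel '[{"offset":[30,-4,4],"turn":[0,0,0],"claw":1},{"offset":[60,-8,8],"turn":[0,0,0],"claw":1},{"offset":[91,-13,12],"turn":[0,0,0],"claw":1},{"offset":[122,-18,16],"turn":[0,0,0],"claw":1},{"offset":[152,-22,20],"turn":[0,0,0],"claw":1}]' 30|grep -E "ee_pos"; done
python3 -m handwheel '[{"offset":[0,0,0],"turn":[0,0,0],"claw":1},{"offset":[0,0,0],"turn":[0,0,0],"claw":1},{"offset":[0,0,0],"turn":[0,0,0],"claw":1},{"offset":[0,0,0],"turn":[0,0,0],"claw":1},{"offset":[0,0,0],"turn":[0,0,0],"claw":1}]' 30|grep -E "ee_pos"
python3 - <<'E'
from h import *
p,d,c,W,ct,Q=look([.5638,.290],.012,.055,zg=.029,gray=True); cv2.imwrite("pics/clamp.png",p)
a=cv2.approxPolyDP(cv2.convexHull(Q),.005,True)[:,0]; print(a.round(4)); v=a-ct; print("corner az deg",np.degrees(np.arctan2(v[:,1],v[:,0])).round(1),"r",np.hypot(*v.T).round(4))
E
```

```text
ee_pos: [0.4821, -0.0063, 0.1207]
contact_force: [-1.1, 3.2, 2.3]
opening: 0.0382
ee_pos: [0.4816, -0.0064, 0.0985]
contact_force: [-1.5, 6.1, -3.9]
opening: 0.0386
ee_pos: [0.4798, -0.008, 0.1775]
contact_force: [0.4, -0.4, 0.4]
opening: 0.0754
ee_pos: [0.4809, -0.0076, 0.2384]
opening: 0.0875
stack top z 0.0789 564
centroid [ 0.4822 -0.0065] encl [ 0.4822 -0.0063] D 0.0402 Deq 0.0391 minrect ((0.03910258412361145, 0.0389232411980629), 32.33772277832031)
ee_pos: [0.523, 0.1418, 0.2181]
ee_pos: [0.5648, 0.2895, 0.1977]
ee_pos: [0.5655, 0.2872, 0.1998]
centroid [0.5629 0.2899] encl [0.5623 0.2866] D 0.0758 Deq 0.0629 minrect ((0.07127609848976135, 0.05528441444039345), 37.851654052734375)
z [0.2703 0.272 ]
offset [  1.3  -3.4 170.9] turn z 0.0 tooly -0.42 tilt [ 0. -0. -1.] t 39.1 tcp [0.5654 0.2875 0.1999]
[[0.5757 0.322 ]
 [0.558  0.3241]
 [0.5365 0.3014]
 [0.5347 0.272 ]
 [0.5487 0.2515]
 [0.5995 0.2938]]
corner az deg [  68.3   98.2  156.5 -147.6 -110.2    6.1] r [0.0345 0.0346 0.0289 0.0334 0.041  0.0368]
```

View pics/clamp.png

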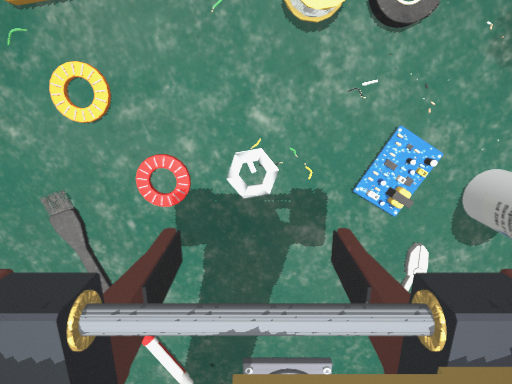

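The clamp is at (252,173), with the red decoy about 70 mm to its left. I'll re-mask more strictly for the hex angle.

Run:
```python
from h import *
p,d,c=grab("wrist"); hsv=cv2.cvtColor(p,cv2.COLOR_BGR2HSV); w=(hsv[...,1]<40)&(hsv[...,2]>135)
w=cv2.morphologyEx(w.astype(np.uint8),cv2.MORPH_OPEN,np.ones((3,3)))
ct,Q=circ(c,w,.012,[.5615,.290],.036); a=cv2.approxPolyDP(cv2.convexHull(Q),.004,True)[:,0]; v=a-ct
az=np.degrees(np.arctan2(v[:,1],v[:,0])); print(az.round(1),"r",np.hypot(*v.T).round(4)," corner phase mod60",(az%60).round(1))
h=cv2.convexHull(Q)[:,0].astype(float)-ct
best=[(np.ptp(h@[np.cos(t),np.sin(t)]),np.degrees(t)) for t in np.radians(np.arange(0,180,2))]; print([tuple(np.round(b,4)) for b in sorted(best)[:6]])
for y in (-54,-24,6,36): go([*ct,.029],np.radians(y))
```

```text
centroid [0.565  0.2955] encl [0.5648 0.2956] D 0.0578 Deq 0.0532 minrect ((0.0574788935482502, 0.050415609031915665), 46.51327133178711)
[  44.5  109.5  170.4 -137.4  -70.6  -13.6] r [0.0287 0.028  0.0284 0.0289 0.0285 0.0284]  corner phase mod60 [44.5 49.5 50.4 42.6 49.4 46.4]
[(np.float64(0.0506), np.float64(136.0)), (np.float64(0.0508), np.float64(138.0)), (np.float64(0.0513), np.float64(140.0)), (np.float64(0.0514), np.float64(16.0)), (np.float64(0.0514), np.float64(134.0)), (np.float64(0.0517), np.float64(14.0))]
offset [  7.   -3.7 170.9] turn z 0.522 tooly -0.42 tilt [ 0. -0. -1.] t 39.15 tcp [0.5654 0.2877 0.1999]
offset [  7.   -3.7 170.9] turn z -0.001 tooly -0.42 tilt [ 0. -0. -1.] t 39.15 tcp [0.5654 0.2877 0.1999]
offset [  7.   -3.7 170.9] turn z -0.525 tooly -0.42 tilt [ 0. -0. -1.] t 39.15 tcp [0.5654 0.2877 0.1999]
offset [  7.   -3.7 170.9] turn z -1.048 tooly -0.42 tilt [ 0. -0. -1.] t 39.15 tcp [0.5654 0.2877 0.1999]
```

```bash
python3 -m handwheel '[{"offset":[7,-3.7,30],"turn":[0,0,0.11],"claw":1},{"offset":[7,-3.7,70],"turn":[0,0,0.22],"claw":1},{"offset":[7,-3.7,110],"turn":[0,0,0.33],"claw":1},{"offset":[7,-3.7,143],"turn":[0,0,0.33],"claw":1},{"offset":[7,-3.7,158],"turn":[0,0,0.33],"claw":0.9}]' 40|grep -E "ee_pos|force"
python3 -m handwheel '[{"offset":[0,0,7],"turn":[0,0,0],"claw":0.8},{"offset":[0,0,13],"turn":[0,0,0],"claw":0.7},{"offset":[0,0,13],"turn":[0,0,0],"claw":0.5},{"offset":[0,0,13],"turn":[0,0,0],"claw":0.3},{"offset":[0,0,13],"turn":[0,0,0],"claw":0.3}]' 40 |grep -E "ee_pos|force|opening"
python3 -m handwheel '[{"offset":[0,0,0],"turn":[0,0,0],"claw":0.3},{"offset":[0,0,0],"turn":[0,0,0],"claw":0.3},{"offset":[0,0,0],"turn":[0,0,0],"claw":0.3},{"offset":[0,0,-30],"turn":[0,0,0],"claw":0.3},{"offset":[0,0,-80],"turn":[0,0,0],"claw":0.3}]' 40|grep -E "ee_pos|force|opening"
python3 -m handwheel '[{"offset":[0,0,-45],"turn":[0,0,0],"claw":0.3},{"offset":[0,0,-90],"turn":[0,0,-0.11],"claw":0.3},{"offset":[0,0,-90],"turn":[0,0,-0.22],"claw":0.3},{"offset":[0,0,-90],"turn":[0,0,-0.33],"claw":0.3},{"offset":[0,0,-90],"turn":[0,0,-0.33],"claw":0.3}]' 40|grep -E "ee_pos|force|opening"
python3 - <<'E'
from h import *
go([.482,-.006,.2],FYAW)
E
```

```text
ee_pos: [0.5633, 0.2949, 0.0387]
contact_force: [-0.9, -0.6, -0.3]
finger_force: 0.0
ee_pos: [0.5655, 0.2968, 0.03]
contact_force: [-0.2, -0.3, 2.3]
opening: 0.049
finger_force: 39.9
ee_pos: [0.5625, 0.2946, 0.1064]
contact_force: [0.6, 0.3, -0.7]
opening: 0.0498
finger_force: 39.9
ee_pos: [0.5646, 0.296, 0.1988]
contact_force: [-0.2, -0.4, -0.9]
opening: 0.0492
finger_force: 39.9
offset [-309.5   47.2   -1.1] turn z 0.002 tooly -0.418 tilt [ 0. -0. -1.] t 41.15 tcp [0.5646 0.296  0.1988]
```

```bash
for i in 1 2; do python3 -m handwheel '[{"offset":[-30,5,0],"turn":[0,0,0],"claw":0.3},{"offset":[-61,9,0],"turn":[0,0,0],"claw":0.3},{"offset":[-92,14,0],"turn":[0,0,0],"claw":0.3},{"offset":[-123,19,0],"turn":[0,0,0],"claw":0.3},{"offset":[-155,23.5,0],"turn":[0,0,0],"claw":0.3}]' 40|grep -E "ee_pos"; done
python3 -m handwheel '[{"offset":[0,0,0],"turn":[0,0,0],"claw":0.3},{"offset":[0,0,0],"turn":[0,0,0],"claw":0.3},{"offset":[0,0,0],"turn":[0,0,0],"claw":0.3},{"offset":[0,0,0],"turn":[0,0,0],"claw":0.3},{"offset":[0,0,0],"turn":[0,0,0],"claw":0.3}]' 40|grep -E "ee_pos|openi"
python3 - <<'E'
from h import *
o=held(-.0175); go([.482-o[0],-.0063-o[1],.1115],FYAW)
E
```

```text
ee_pos: [0.5224, 0.144, 0.1982]
ee_pos: [0.4808, -0.0071, 0.1985]
ee_pos: [0.4817, -0.0049, 0.1987]
opening: 0.0496
bore [ 0.4819 -0.0059] [ 0.4818 -0.006 ] D 0.033 ztop 0.1799 tcp [ 0.4817 -0.0049  0.1987] bore-tcp [ 0.0002 -0.001 ]
offset [-0.2  0.2 87.1] turn z 0.003 tooly -0.418 tilt [-0.  0. -1.] t 42.7 tcp [ 0.4816 -0.0051  0.1986]
```

```bash
python3 -m handwheel '[{"offset":[0,0,20],"turn":[0,0,0],"claw":0.3},{"offset":[0,0,40],"turn":[0,0,0],"claw":0.3},{"offset":[0,0,50],"turn":[0,0,0],"claw":0.3},{"offset":[0,0,60],"turn":[0,0,0],"claw":0.3},{"offset":[0,0,67],"turn":[0,0,0],"claw":0.3}]' 40|grep -E "ee_pos|contact|openi"
python3 -m handwheel '[{"offset":[0,0,8],"turn":[0,0,0],"claw":0.3},{"offset":[0,0,16],"turn":[0,0,0],"claw":0.3},{"offset":[0,0,20],"turn":[0,0,0],"claw":0.3},{"offset":[0,0,20],"turn":[0,0,0],"claw":0.3},{"offset":[0,0,20],"turn":[0,0,0],"claw":0.3}]' 40|grep -E "ee_pos|contact|openi"
```

```text
ee_pos: [0.4816, -0.0057, 0.1312]
contact_force: [0.4, -0.0, -0.6]
opening: 0.0496
ee_pos: [0.4815, -0.0047, 0.1113]
contact_force: [0.4, 6.2, -3.5]
opening: 0.05
```

```bash
python3 -m handwheel '[{"offset":[0,0,0],"turn":[0,0,0],"claw":0.8},{"offset":[0,0,0],"turn":[0,0,0],"claw":1},{"offset":[0,0,0],"turn":[0,0,0],"claw":1},{"offset":[0,0,-30],"turn":[0,0,0],"claw":1},{"offset":[0,0,-80],"turn":[0,0,0],"claw":1}]' 40|grep -E "ee_pos|contact|openi"
python3 -m handwheel '[{"offset":[0,0,-40],"turn":[0,0,0],"claw":1},{"offset":[0,0,-70],"turn":[0,0,0],"claw":1},{"offset":[0,0,-70],"turn":[0,0,0],"claw":1},{"offset":[0,0,-70],"turn":[0,0,0],"claw":1},{"offset":[0,0,-70],"turn":[0,0,0],"claw":1}]' 40|grep -E "ee_pos|openi"
python3 - <<'E'
from h import *
p,d,c,W=stack(.092); cv2.imwrite("pics/all.png",cv2.resize(p[100:240,170:345],None,fx=4,fy=4))
np.savez("all",p=p,d=d,T=c["T"],f=c["vertical_fov"],cx=c["cx"],cy=c["cy"])
# post half tops by depth above clamp
n=(np.hypot(W[...,0]-.482,W[...,1]+.006)<.02)&(W[...,2]>.0955)&(d>0); print("post top pts",n.sum(),W[n].mean(0).round(4), "pix",np.argwhere(n)[:,::-1].mean(0))
E
```

```text
ee_pos: [0.4794, -0.0067, 0.1903]
contact_force: [-0.0, -0.4, 1.2]
opening: 0.0858
ee_pos: [0.4807, -0.0065, 0.2605]
opening: 0.0875
stack top z 0.0911 1479
centroid [ 0.4819 -0.0056] encl [ 0.4817 -0.0059] D 0.0574 Deq 0.0523 minrect ((0.05631927773356438, 0.04907277598977089), 64.74137115478516)
post top pts 721 [0.4871 0.0059 0.2595] pix [257.70180305 312.29819695]
```

View pics/all.png

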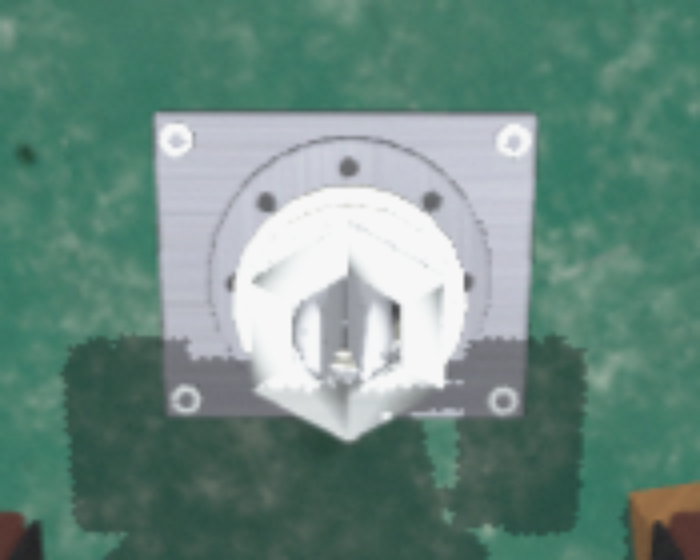

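The stack looks right: the clamp flats face the fixture x axis and the slot is centred near crop (346,340). Now the wedge.

```bash
python3 -m handwheel '[{"offset":[-22,25,0],"turn":[0,0,0],"claw":1},{"offset":[-44,50,0],"turn":[0,0,0],"claw":1},{"offset":[-66,75,0],"turn":[0,0,0],"claw":1},{"offset":[-88,100,0],"turn":[0,0,0],"claw":1},{"offset":[-108,124,0],"turn":[0,0,0],"claw":1}]' 40|grep -E "ee_pos"
python3 -m handwheel '[{"offset":[0,0,0],"turn":[0,0,0],"claw":1},{"offset":[0,0,0],"turn":[0,0,0],"claw":1},{"offset":[0,0,0],"turn":[0,0,0],"claw":1},{"offset":[0,0,0],"turn":[0,0,0],"claw":1},{"offset":[0,0,0],"turn":[0,0,0],"claw":1}]' 40|grep -E "ee_pos"
python3 - <<'E'
from h import *
z=np.load("all.npz"); c=dict(T=z["T"],vertical_fov=float(z["f"]),cx=float(z["cx"]),cy=float(z["cy"])); print("slot ray",ray(c,256.3,184,.1).round(4))
p,d,c=grab("wrist"); np.savez("wedge",p=p,d=d,T=c["T"],f=c["vertical_fov"],cx=c["cx"],cy=c["cy"])
W=cloud(d,c); hsv=cv2.cvtColor(p,cv2.COLOR_BGR2HSV)
m=(d>0)&(np.abs(W[...,2]-.080)<.006)&(np.hypot(W[...,0]-.553,W[...,1]+.153)<.04)
print("head z",np.median(W[m][:,2]),m.sum()); ct,Q=circ(c,m,.082,[.553,-.153],.04); print(cv2.minAreaRect(Q))
m=(d>0)&(W[...,2]>.045)&(W[...,2]<.09)&(np.hypot(W[...,0]-.553,W[...,1]+.153)<.06)&((np.abs(W[...,2]-.055)<.006)|(hsv[...,2]<90)); _,Q=circ(c,m,.056,[.553,-.153],.06); print("stand",cv2.minAreaRect(Q))
go([*ct,.1])
E
```

```text
ee_pos: [0.5506, -0.1566, 0.26]
ee_pos: [0.5506, -0.154, 0.2618]
slot ray [ 0.4821 -0.0043  0.1   ]
head z 0.08098711423323104 656
centroid [ 0.5598 -0.1563] encl [ 0.5597 -0.1563] D 0.0363 Deq 0.0309 minrect ((0.030401194468140602, 0.025830447673797607), 75.00524139404297)
((0.5598519444465637, -0.15640392899513245), (0.030401194468140602, 0.025830447673797607), 75.00524139404297)
centroid [ 0.5597 -0.1571] encl [ 0.5599 -0.1571] D 0.0871 Deq 0.07 minrect ((0.06469942629337311, 0.05983734875917435), 75.09585571289062)
stand ((0.5597044825553894, -0.15711408853530884), (0.06469942629337311, 0.05983734875917435), 75.09585571289062)
offset [  1.8   9.1 161.8] tooly -0.418 tilt [ 0. -0. -1.] t 45.8 tcp [ 0.5507 -0.1543  0.2618]
```

```bash
python3 -m handwheel '[{"offset":[1.7,9.2,30],"turn":[0,0,-0.1],"claw":1},{"offset":[1.7,9.2,70],"turn":[0,0,-0.158],"claw":1},{"offset":[1.7,9.2,110],"turn":[0,0,-0.158],"claw":1},{"offset":[1.7,9.2,140],"turn":[0,0,-0.158],"claw":0.8},{"offset":[1.7,9.2,160],"turn":[0,0,-0.158],"claw":0.6}]' 60|grep -E "ee_pos|force"
python3 -m handwheel '[{"offset":[0,0,9],"turn":[0,0,0],"claw":0.6},{"offset":[0,0,17],"turn":[0,0,0],"claw":0.6},{"offset":[0,0,17],"turn":[0,0,0],"claw":0.6},{"offset":[0,0,17],"turn":[0,0,0],"claw":0.3},{"offset":[0,0,17],"turn":[0,0,0],"claw":0.1}]' 60 |grep -E "ee_pos|force|opening"
python3 -m handwheel '[{"offset":[0,0,0],"turn":[0,0,0],"claw":0},{"offset":[0,0,0],"turn":[0,0,0],"claw":0},{"offset":[0,0,0],"turn":[0,0,0],"claw":0},{"offset":[0,0,0],"turn":[0,0,0],"claw":0},{"offset":[0,0,-10],"turn":[0,0,0],"claw":0}]' 60|grep -E "ee_pos|force|opening"
python3 -m handwheel '[{"offset":[0,0,-30],"turn":[0,0,0],"claw":0},{"offset":[0,0,-60],"turn":[0,0,0],"claw":0},{"offset":[0,0,-100],"turn":[0,0,0],"claw":0},{"offset":[0,0,-140],"turn":[0,0,0.1],"claw":0},{"offset":[0,0,-140],"turn":[0,0,0.158],"claw":0}]' 60|grep -E "ee_pos|force|opening"
python3 - <<'E'
from h import *
go([.482,-.0055,.235],FYAW)
E
```

```text
ee_pos: [0.5587, -0.1569, 0.0994]
contact_force: [0.4, 0.5, 0.8]
finger_force: 0.0
ee_pos: [0.5607, -0.1574, 0.0858]
contact_force: [0.0, -0.6, 0.2]
opening: 0.0401
finger_force: 0.0
ee_pos: [0.559, -0.1571, 0.0939]
contact_force: [0.3, 0.2, -1.8]
opening: 0.0256
finger_force: 60.0
ee_pos: [0.563, -0.157, 0.2408]
contact_force: [0.9, 0.0, -1.5]
opening: 0.0259
finger_force: 60.0
offset [ 105.  -136.     4.8] turn z -0.002 tooly -0.422 tilt [ 0.009 -0.002 -1.   ] t 47.8 tcp [ 0.563  -0.157   0.2408]
```

```bash
python3 -m handwheel '[{"offset":[21,-27,1],"turn":[0,0,0],"claw":0},{"offset":[42,-54,2],"turn":[0,0,0],"claw":0},{"offset":[63,-82,3],"turn":[0,0,0],"claw":0},{"offset":[84,-109,4],"turn":[0,0,0],"claw":0},{"offset":[105,-136,5],"turn":[0,0,0],"claw":0}]' 60|grep -E "ee_pos"
python3 -m handwheel '[{"offset":[0,0,0],"turn":[0,0,0],"claw":0},{"offset":[0,0,0],"turn":[0,0,0],"claw":0},{"offset":[0,0,0],"turn":[0,0,0],"claw":0},{"offset":[0,0,0],"turn":[0,0,0],"claw":0},{"offset":[0,0,0],"turn":[0,0,0],"claw":0}]' 60|grep -E "ee_pos|openi"
python3 - <<'E'
from h import *
go([.482,-.0053,.195],FYAW); s,p0,_=st()
p,d,c=grab("wrist"); W=cloud(d,c); m=(d>0)&(np.abs(W[...,2]-p0[2]+.003)<.005)&(np.hypot(*(W[...,:2]-p0[:2]).transpose(2,0,1))<.025); print(m.sum(),np.median(W[m],0)); circ(c,m,p0[2]-.003,p0[:2],.025); cv2.imwrite("pics/wedge.png",p[80:384])
E
```

```text
ee_pos: [0.4774, -0.0048, 0.2299]
ee_pos: [0.4787, -0.0068, 0.2295]
opening: 0.0255
offset [ 2.7  2.4 34.5] turn z -0.0 tooly -0.421 tilt [-0.  0. -1.] t 48.8 tcp [ 0.4787 -0.0068  0.2295]
2958 [ 0.48003201 -0.00410953  0.22532064]
centroid [ 0.4805 -0.0039] encl [ 0.4819 -0.0008] D 0.0448 Deq 0.0363 minrect ((0.030181340873241425, 0.04427589848637581), 65.94818878173828)
```

View pics/wedge.png

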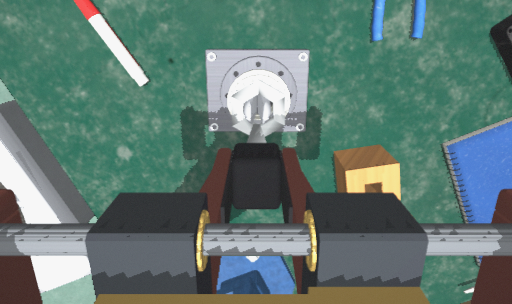

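The wedge is held straight and aligned with the slot. Lower it in stages, watching the force.

```bash
python3 -m handwheel '[{"offset":[2,2.4,5],"turn":[0,0,0],"claw":0},{"offset":[2,2.4,20],"turn":[0,0,0],"claw":0},{"offset":[2,2.4,35],"turn":[0,0,0],"claw":0},{"offset":[2,2.4,45],"turn":[0,0,0],"claw":0},{"offset":[2,2.4,50],"turn":[0,0,0],"claw":0}]' 60|grep -E "ee_pos|contact"
python3 -m handwheel '[{"offset":[0,0,5],"turn":[0,0,0],"claw":0},{"offset":[0,0,10],"turn":[0,0,0],"claw":0},{"offset":[0,0,15],"turn":[0,0,0],"claw":0},{"offset":[0,0,20],"turn":[0,0,0],"claw":0},{"offset":[0,0,20],"turn":[0,0,0],"claw":0}]' 60|grep -E "ee_pos|contact|opening"
```

```text
ee_pos: [0.4804, -0.0052, 0.1778]
contact_force: [-0.4, -0.3, -0.7]
ee_pos: [0.481, -0.0052, 0.1591]
contact_force: [0.3, -0.7, -0.1]
opening: 0.0252
```

Free entry, tip 22 mm deep. Press on.

```bash
python3 -m handwheel '[{"offset":[0,0,4],"turn":[0,0,0],"claw":0},{"offset":[0,0,8],"turn":[0,0,0],"claw":0},{"offset":[0,0,12],"turn":[0,0,0],"claw":0},{"offset":[0,0,16],"turn":[0,0,0],"claw":0},{"offset":[0,0,16],"turn":[0,0,0],"claw":0}]' 60|grep -E "ee_pos|contact|opening"
python3 -m handwheel '[{"offset":[0,0,2],"turn":[0,0,0],"claw":0},{"offset":[0,0,4],"turn":[0,0,0],"claw":0},{"offset":[0,0,6],"turn":[0,0,0],"claw":0},{"offset":[0,0,6],"turn":[0,0,0],"claw":0},{"offset":[0,0,6],"turn":[0,0,0],"claw":0}]' 60|grep -E "ee_pos|contact|opening"
```

```text
ee_pos: [0.481, -0.0051, 0.143]
contact_force: [-1.8, 1.4, -3.3]
opening: 0.0257
ee_pos: [0.4814, -0.005, 0.1375]
contact_force: [-2.5, 2.6, 1.1]
opening: 0.0257
```

```bash
for i in 1 2; do python3 -m handwheel '[{"offset":[0,0,1],"turn":[0,0,0],"claw":0},{"offset":[0,0,2],"turn":[0,0,0],"claw":0},{"offset":[0,0,3],"turn":[0,0,0],"claw":0},{"offset":[0,0,3],"turn":[0,0,0],"claw":0},{"offset":[0,0,3],"turn":[0,0,0],"claw":0}]' 60|grep -E "ee_pos|contact|opening"; done
```

```text
ee_pos: [0.4816, -0.005, 0.1351]
contact_force: [-4.5, 1.9, 8.6]
opening: 0.0253
ee_pos: [0.4818, -0.0047, 0.1336]
contact_force: [-10.2, 1.8, 25.1]
opening: 0.0256
```

```bash
python3 -m handwheel '[{"offset":[0,0,1],"turn":[0,0,0],"claw":0},{"offset":[0,0,1],"turn":[0,0,0],"claw":0},{"offset":[0,0,1],"turn":[0,0,0],"claw":0},{"offset":[0,0,0],"turn":[0,0,0],"claw":0},{"offset":[0,0,-2],"turn":[0,0,0],"claw":0.15}]' 60|grep -E "ee_pos|contact|opening"
python3 -m handwheel '[{"offset":[0,0,0],"turn":[0,0,0],"claw":0.6},{"offset":[0,0,0],"turn":[0,0,0],"claw":0.8},{"offset":[0,0,0],"turn":[0,0,0],"claw":0.8},{"offset":[0,0,0],"turn":[0,0,0],"claw":0.8},{"offset":[0,0,-30],"turn":[0,0,0],"claw":0.8}]' 60|grep -E "ee_pos|contact|opening"
python3 -m handwheel '[{"offset":[0,0,-40],"turn":[0,0,0],"claw":0.8},{"offset":[0,0,-90],"turn":[0,0,0],"claw":0.8},{"offset":[0,0,-130],"turn":[0,0,0],"claw":0.8},{"offset":[0,0,-130],"turn":[0,0,0],"claw":0.8},{"offset":[0,0,-130],"turn":[0,0,0],"claw":0.8}]' 60|grep -E "ee_pos|opening"
python3 - <<'E'
from h import *
p,d,c=grab("wrist"); W=cloud(d,c); n=(np.hypot(W[...,0]-.482,W[...,1]+.0055)<.035)&(d>0)&(np.abs(W[...,2]-.13)<.02); print("head z pct",np.percentile(W[n][:,2],[50,80,95]).round(4),n.sum())
m=n&(W[...,2]>.125); circ(c,m,.131,[.482,-.0055],.035)
P=W[m]; A=np.c_[P[:,:2]-P[:,:2].mean(0),np.ones(len(P))]; print("tilt slope",np.linalg.lstsq(A,P[:,2],rcond=None)[0].round(3))
m=(d>0)&(np.abs(W[...,2]-.091)<.005)&(np.hypot(W[...,0]-.482,W[...,1]+.0055)<.04); print("clamp",np.median(W[m][:,2]),m.sum())
cv2.imwrite("pics/final.png",p)
E
```

```text
ee_pos: [0.4812, -0.0048, 0.1335]
contact_force: [0.7, 3.1, -13.0]
opening: 0.0252
ee_pos: [0.4793, -0.0057, 0.1614]
contact_force: [0.4, -1.1, -0.1]
opening: 0.0623
ee_pos: [0.4818, -0.0055, 0.2942]
opening: 0.07
head z pct [0.1291 0.1298 0.1304] 787
centroid [ 0.4825 -0.0039] encl [ 0.4826 -0.0041] D 0.0362 Deq 0.0302 minrect ((0.029485121369361877, 0.02510475553572178), 65.27814483642578)
tilt slope [ 0.002 -0.015  0.129]
clamp 0.09112705911608948 853
```

Head top is at 130 mm, so the tip is about 48 mm deep. The wedge is upright and centred, and the clamp is seated. Handing in.

```bash
python3 -c "
from cell import arm; print(arm.close_job())"
```

```text
the job is handed in; nothing more can be done
None
```

The job is handed in. Support, filter discs 68, 60 and 44, sleeve and clamp ring are on the post in that order, and the wedge is jammed about 48 mm deep. No verdict came back, and I did not measure the spread of the post halves directly.

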